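Meter check of an opened nail-curing lamp

ROBOT

A 6-joint arm with a two-finger parallel gripper is mounted at the origin on the work surface. World frame = base frame: x ahead of the robot, y to its left, z up, the work surface at z = 0. Lengths are in mm, angles in rad, forces in N, time in s.
With the tool pointing down it reaches from about 350 to 975 mm from the base axis. Payload 7.1 kg.
Tool frame: the origin (TCP) lies between the finger pads; the fingertips stand 14 mm ahead of it and the grasp point (between the pads) lies 5 mm behind it; z points along the fingers, y is the direction in which the jaws open and shut (so a half turn about z gives the same grasp; the last joint's range is limited). The gripper opens to 88 mm and grips with 3 to 60 N. Pads are 20 mm wide; open, the fingers measure 115 mm over their backs; the gripper's body (75 mm by 178 mm) begins 61 mm behind the grasp point.
Start: joints at [-1.134, 0.423, 1.63, -0, 1.089, -0.019], TCP at [275.127, -561.168, 206.275] pointing down, gripper open.
Joint ranges: [-3, 3], [-0.9, 2.11], [0.09, 2.58], [-1.31, 4.45], [0.11, 2.69], [-2.54, 2.54]. Speed limits (rad/s): [2.39, 2.39, 3.01, 3.14, 3.14, 3.14].

INTERFACE

Orientations are given as a rotation vector (axis times angle).
In Python, from workcell import get_obs, get_image, calibration, close_job, regions_of, place_of gives the robot as it stands.
- The arm moves only by the tool move_arm, never from a script. Its argument "deltas" is a list of rows, each a list of 5 numbers: the closure in counts, from 0 (fully open) to 255 (shut), then the shift along the tool's x, y, z in m, then the turn about the tool's z in rad. In form: [[grip, x, y, z, roll], ...]. A call has 1 to 5 rows; each row is the pose to reach, as a shift and turn from the pose commanded when the call began, along the tool's axes at that moment; what a row does not reach only later rows make up. A row lasts 1/12 s, in which the tool goes at most 41.7 mm and 7.16 degrees, less where a joint would pass 70% of its speed; a pose out of reach is approached as far as the arm can. A call with a gripper value outside its range is refused whole. The fingers move at their own pace and stop on an object; the grip force is fixed at half the most. Time passes only in rows, so rows that repeat a pose let the fingers close. It gives the time, the measured TCP pose, the force and the opening at its end, in the units of the state.
- get_obs(): the state, without advancing time (a new reading comes with each control period).
- get_image(name): name is "scene" or "top"; returns the picture (480x640x3 uint8, blue, green, red); there is no depth.
- calibration(name): a dict with "intrinsics" (3x3 intrinsics, pixels), "distortion" ([k1, k2, p1, p2, k3] as OpenCV has them; the pictures are not rectified), "world_to_cam" (4x4, takes a point from world to camera coordinates). Camera axes: x right, y down, z forward; pixel columns grow to the right and rows downward; lengths in mm; the calibration is good to about 2 mm. A picture is of the moment at which its call begins. calibration takes no time and is no camera call.
- close_job(): hands the job in, once; it reports no verdict.
Trained networks look in the newest picture that a camera, given by its name, has taken for a name from the list of things; names that differ only in an ending like _2 or _b are one class to them, and where a whole thing is asked for, a point or a joint stands for the part that bears it (a point fixed in the world has none). Each returns a list of dicts, best first, with "conf" (0 to 1); they miss things now and then, are a little off and sometimes report something else, mostly with a low value. They report only what shows in the picture. A call takes as long as a camera call. They do not tell look-alikes from the thing itself.
- regions_of(camera, name): "region" (480x640 bool, what is visible of it).
- place_of(camera, name): "location" ([x, y, z] in mm, in world coordinates, good to about 4 mm: a listed point, or the origin of a listed thing).
The state is a dict: "t": time; "qpos": joint angles; "qvel": joint speeds; "joint_torque": joint torques, N m; "ee_pos": TCP position; "orientation": TCP orientation; "ft_force": force on the tool from outside, world axes, zero at the start; "moment": the same for the moment, N m; "width": finger opening in mm.
Only numpy, scipy, OpenCV 4.12 (cv2) and the standard library are available. Lean on these libraries where they do the work, as an engineer would, in place of code of your own. Each camera call takes 0.05 s, during which the arm holds its last target.

TASK

Check the opened curing lamp with the meter wand: take the wand out of its stand and press its sprung foot gently on the middle of each lamp window for about a second, holding the wand square to the window's face: first the round window on the flat base, then the square one on the sloping hood, then the long one on the hood. Then put the wand back upright in its stand, seated down on its shoulder, and let go. Do not shift the hood, the jar, the bottle or the tray.

Things in the scene. Friction and masses are not known exactly. Their poses are not given: they have to be found in the camera images.
- wand_grip (a point): The meter wand, 171 mm long from foot to top, loose, about 0.13 kg, standing upright in its stand at the start. This point is on its axis, 55 mm above the shoulder, 41 mm below the top of the handle and 130 mm from the foot's face. The z axis runs up the wand, away from the foot. The grey handle is a rectangular bar 32 mm wide along this frame's x and 24 mm along its y, from 6 to 96 mm above the shoulder: grip it across y.
- wand_shoulder (a point): Centre of the underside of the wand's shoulder, a flange 38 mm across and 6 mm thick that rests on the stand's rim. Below it is a steel barrel 16 mm across and 50 mm long, and then the foot. Axes as wand_grip.
- wand_foot (a point): Centre of the flat end face of the wand's sprung foot (12 mm across), 75 mm below the shoulder when not pressed. The foot slides along the wand's axis. z points up the wand, away from the face.
- wand_plunger (a joint): How far the sprung foot is pushed into the wand, m: 0 free, 0.008 fully in. The spring starts to yield at about 1 N and takes 4.2 N fully in.
- stand_rim (a point): The bare metal wand stand, fixed: a round base 90 mm across and on it an upright tube 52 mm across with a round bore of 25 mm. This point is the centre of the tube's flat rim, 100 mm above the table. The bore is 84 mm deep, so the foot hangs clear in it.
- round_window (a point): Centre of the face of the round lamp window, a white disc 40 mm across standing 4 mm proud of the lamp base's flat deck. The face is level, 40 mm above the table. z is the face's outward normal (up); x points from the front of the lamp to its hinge.
- square_window (a point): Centre of the face of the square lamp window (36 x 36 mm, 4 mm proud) on the inside of the opened hood. z is the face's outward normal, up and towards the lamp's front; x runs up the slope, y along the hinge.
- long_window (a point): Centre of the face of the long lamp window (70 mm along the slope, 26 mm wide, 4 mm proud) beside the square one on the hood, 104 mm from it along the hinge. Axes as square_window.
- lamp: The opened nail-curing lamp, fixed to the table: a flat base 145 x 230 mm, 36 mm high, with the hood hinged along its rear edge. Origin at table level, 35 mm behind the middle of the base. x points to the hinge (40 mm from the origin, 44 mm high), y along the hinge. The round window is at x = -55 mm.
- hood (a joint): Slope of the opened hood's inner face above the level, rad (0.42 to 0.75 at the start). The hood is a slab 150 mm up the slope, 230 mm wide and 30 mm thick, rising from the hinge away from the lamp's front. Its hinge is stiff and holds the hood where it stands under light presses.
- cream_jar: Bystander: closed jar 64 mm across, 70 mm high, loose. Origin at the centre of its underside.
- remover: Bystander: bottle 56 mm across, 150 mm high, loose. Origin at the centre of its underside.
- tip_tray: Bystander: clear divided tray of nail tips, 110 x 170 mm, 22 mm high, loose. Origin at the centre of its underside.
- wand: The meter wand as a whole; origin and axes as wand_shoulder.
There are look-alikes about, which are no part of the job. Leave any turquoise look-alike of the wand alone.

How it is judged:
By the outcome, as a careful person would: the job done as asked, in the order asked, and still so for the second after the job is handed in, with the robot touching nothing.
It also fails if it takes over 61 s, if anything falls off the work surface, if the arm or the gripper's body presses on something with over 40 N, if the wrist force passes 120 N, or if a joint passes its speed limit or range.

## Working session

There is one attempt and no reset: what is moved stays moved. The work goes in short steps, Python scripts to look and compute and a tool call to move; the robot and the scene stay as the last step left them, time stands still between calls to the robot, and variables do not carry over. Pictures are saved under pics/ and viewed, and the job is handed in when it is done.

Besides the shell and the picture viewer there is one more tool, called after "Request:" as name(argument=value, ...), one argument or row to a line, values as JSON. move_arm: Moves the arm, as the interface text tells. Its arguments: {"type":"object","properties":{"deltas":{"type":"array","items":{"type":"array","items":{"type":"number"}}}},"required":["deltas"]}

```bash
ls -la; mkdir -p pics; python3 - <<'E'
from workcell import *
import cv2,numpy as np
o=get_obs();print(o)
for n in("scene","top"):
    im=get_image(n);cv2.imwrite(f"pics/{n}0.png",im);c=calibration(n);print(n,c)
    for k in("wand_grip","stand_rim","round_window","square_window","long_window","lamp","hood","cream_jar","remover","tip_tray","wand_foot","wand_shoulder"):
        try: print(n,k,[(round(d['conf'],2),np.round(d['location'],1).tolist()) for d in place_of(n,k)])
        except Exception as e: print(k,e)
E
```

```text
total 12
drwxr-xr-x  3 agent agent 4096 Dec  7 15:30 .
drwxr-xr-x 23 root  root  4096 Dec  7 15:30 ..
drwxr-xr-x  2 agent agent 4096 Dec  7 15:30 pics
{'t': 0.0, 'qpos': array([-1.13398696e+00,  4.23810715e-01,  1.63070618e+00,  2.08351338e-05,
        1.08860580e+00, -1.89852303e-02]), 'qvel': array([-0.00276063,  0.00023224, -0.00195492, -0.00101266,  0.00043555,
       -0.00020001]), 'joint_torque': array([-1.64544857e-03, -5.44640994e+01, -2.73669577e+01,  6.42694300e-02,
        2.28848727e-02, -1.22749711e-04]), 'ee_pos': array([ 274.89565157, -560.63888995,  205.51417621]), 'orientation': array([-3.05890401e+00, -7.09425216e-01,  4.69873535e-04]), 'ft_force': array([ 0.82314308, -0.6123465 , -0.49123069]), 'moment': array([-0.01887366, -0.05045581, -0.0228786 ]), 'width': 88.07163208171362}
scene {'intrinsics': array([[558.21930249,   0.        , 318.46925904],
       [  0.        , 558.21930249, 237.92096128],
       [  0.        ,   0.        ,   1.        ]]), 'distortion': array([-0.0686054,  0.       ,  0.       ,  0.       ,  0.       ]), 'world_to_cam': array([[ 7.61643
[... 1809 characters left out ...]
grip [(0.74, [576.3, 149.1, 129.2]), (0.64, [479.2, 160.7, 158.8])]
top stand_rim [(0.86, [481.7, 158.5, 101.4])]
top round_window [(0.56, [469.2, -85.7, 41.3])]
top square_window [(0.97, [633.7, -65.1, 101.7])]
top long_window [(0.94, [623.3, -165.8, 97.2])]
top lamp [(0.85, [519.7, -95.9, 0.9])]
hood it knows: cream_jar, lamp, long_window, remover, round_window, square_window, stand_rim, tip_tray, wand, wand_foot, wand_grip, wand_shoulder
top cream_jar [(0.58, [500.7, 343.0, 0.3])]
top remover [(0.6, [777.6, 212.1, -2.6])]
top tip_tray [(0.56, [685.7, 391.1, 2.6])]
top wand_foot []
top wand_shoulder [(0.94, [478.5, 162.9, 99.1]), (0.93, [574.9, 152.4, 77.1]), (0.41, [619.8, -167.0, 97.8])]
```

View pics/scene0.png

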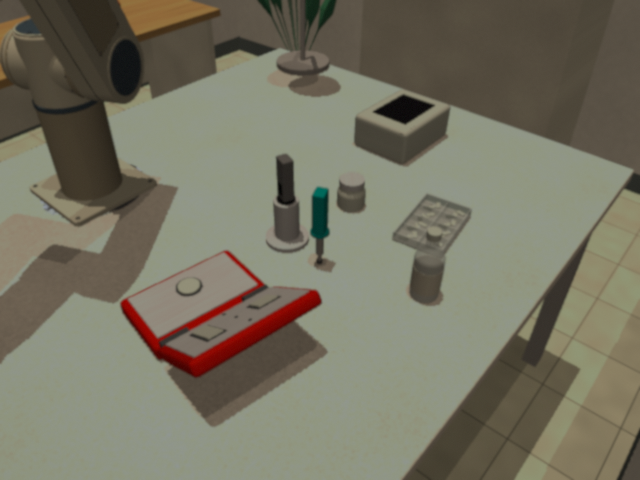

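View pics/top0.png

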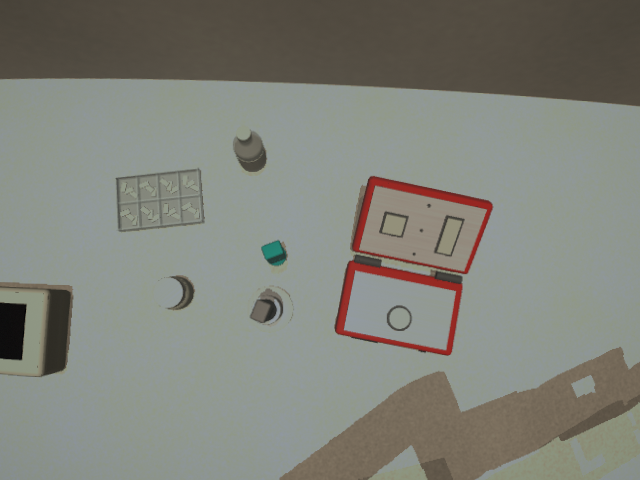

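```bash
python3 - <<'E'
import cv2,numpy as np
s=cv2.imread("pics/scene0.png");t=cv2.imread("pics/top0.png")
cv2.imwrite("pics/c1.png",cv2.resize(s[240:385,115:330],None,fx=3.7,fy=3.7,interpolation=cv2.INTER_CUBIC))
cv2.imwrite("pics/c2.png",cv2.resize(t[170:360,325:500],None,fx=3.15,fy=3.15,interpolation=cv2.INTER_CUBIC))
a=cv2.resize(s[140:275,255:345],None,fx=4.4,fy=4.4,interpolation=cv2.INTER_CUBIC)
b=cv2.resize(t[230:335,235:305],None,fx=5.65,fy=5.65,interpolation=cv2.INTER_CUBIC)
h=max(a.shape[0],b.shape[0]);f=lambda i:cv2.copyMakeBorder(i,0,h-i.shape[0],0,0,cv2.BORDER_CONSTANT)
cv2.imwrite("pics/c3.png",np.hstack([f(a),f(b)]))
E
```

```text
(no output)
```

View pics/c1.png

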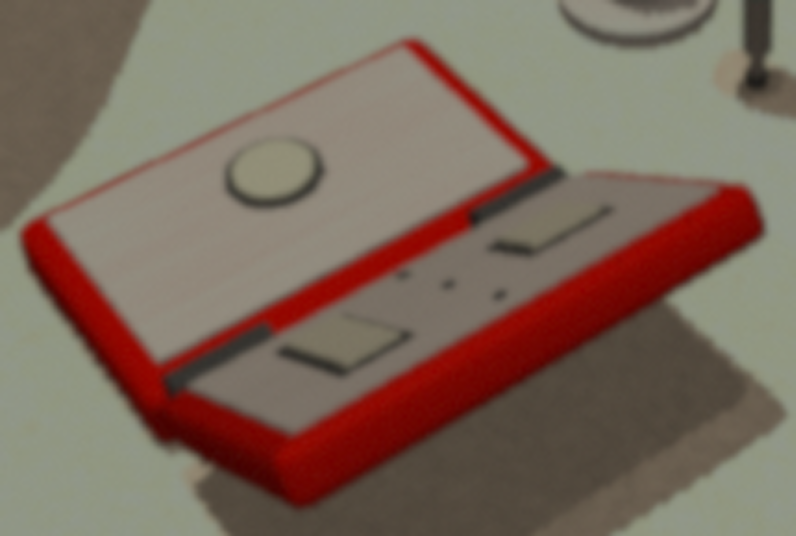

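View pics/c2.png

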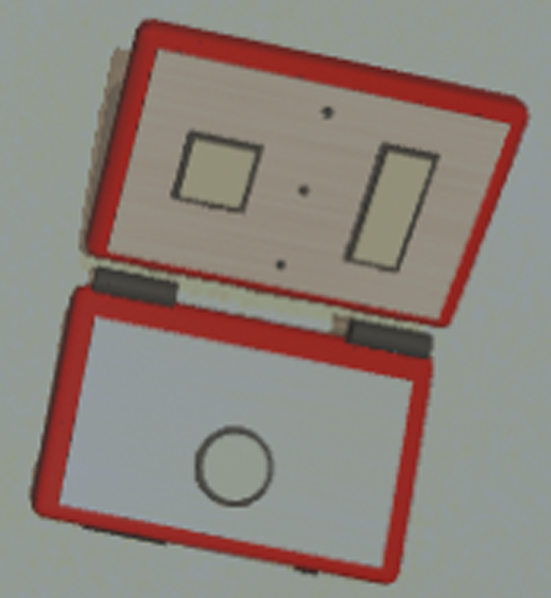

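View pics/c3.png

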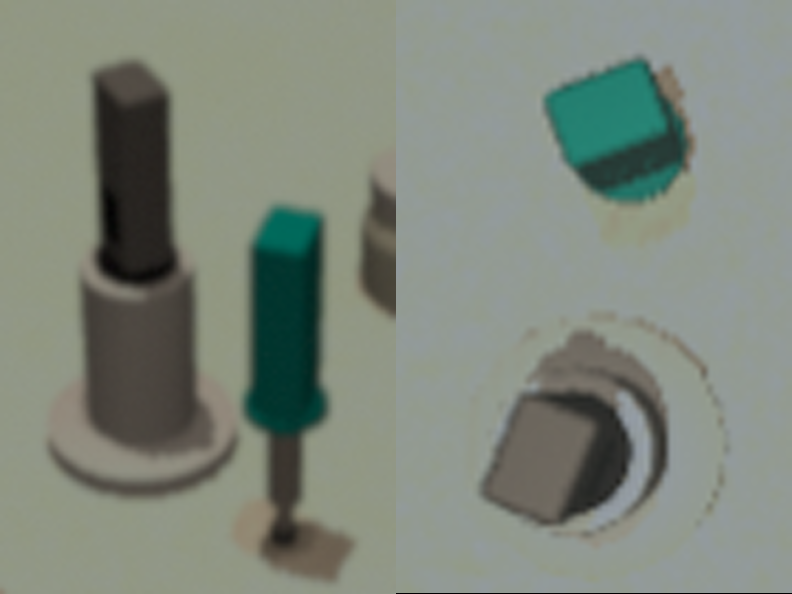

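```bash
python3 - <<'E'
import cv2,numpy as np
s=cv2.imread("pics/scene0.png");t=cv2.imread("pics/top0.png")
a=cv2.resize(s[285:350,180:320],None,fx=5.7,fy=5.7,interpolation=cv2.INTER_CUBIC)
a=cv2.convertScaleAbs(a,alpha=1.7,beta=-60)
cv2.imwrite("pics/c4.png",a)
from workcell import calibration
for n in("scene","top"):
    M=calibration(n)['world_to_cam'];print(-M[:3,:3].T@M[:3,3])
E
```

```text
[1109.01642247 -486.93906186  738.20563271]
[495.37397837  91.15865022 898.58098874]
```

View pics/c4.png

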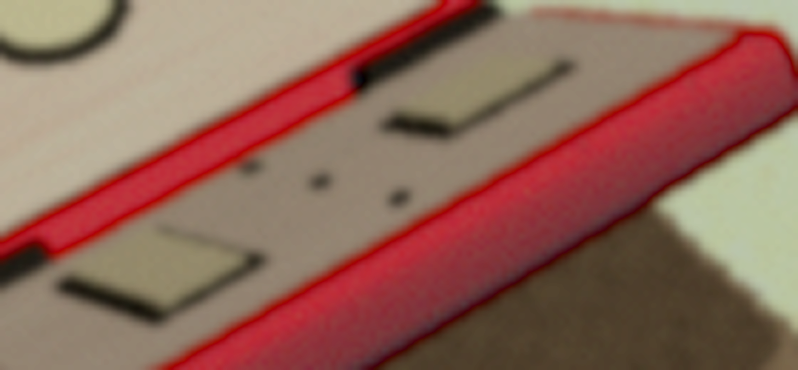

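```bash
cat > geo.py <<'E'
import numpy as np,cv2
from workcell import calibration
C={n:calibration(n) for n in("scene","top")}
def proj(n,P):
    c=C[n];M=c['world_to_cam'];P=np.atleast_2d(np.asarray(P,float))
    return cv2.projectPoints(P,cv2.Rodrigues(M[:3,:3])[0],M[:3,3],c['intrinsics'],c['distortion'])[0][:,0]
def ray(n,uv):
    c=C[n];M=c['world_to_cam'];p=cv2.undistortPoints(np.array([[uv]],float),c['intrinsics'],c['distortion'])[0,0]
    d=M[:3,:3].T@np.array([p[0],p[1],1.]);return -M[:3,:3].T@M[:3,3],d/np.linalg.norm(d)
def atz(n,uv,z):
    o,d=ray(n,uv);return o+d*(z-o[2])/d[2]
def tri(us,ut):
    A=np.zeros((3,3));b=np.zeros(3)
    for n,u in(("scene",us),("top",ut)):
        o,d=ray(n,u);Q=np.eye(3)-np.outer(d,d);A+=Q;b+=Q@o
    return np.linalg.solve(A,b)
E
python3 - <<'E'
from geo import *
from scipy.optimize import least_squares
S=lambda x,y:(180+x/5.7,285+y/5.7); T=lambda x,y:(325+x/3.15,170+y/3.15)
scr=[tri(S(250,167),T(281,265)),tri(S(320,181),T(304,190)),tri(S(400,197),T(328,112))]
print(np.round(scr,1))
d=scr[2]-scr[0];print("screw slope",np.arctan2(d[2],np.hypot(d[0],d[1])),np.arctan2(d[1],d[0]),np.linalg.norm(d))
obs=dict(longA=(S(70,278),T(346,258)),longB=(S(158,312),T(384,147)),longC=(S(255,258),T(438,157)),)
# corner offsets (x,y): A(-,+?)...
sq=dict(A=(-18,-18),B=(18,-18),C=(18,18),D=(-18,18)); lo=dict(A=(-35,-13),B=(35,-13),C=(35,13),D=(-35,13))
# top image: left=+y, up=+x
sqT=dict(A=(243,211),B=(263,148),C=(193,134),D=(173,197)); loT=dict(A=(398,270),B=(438,157),C=(384,147),D=(346,258))
sqS=dict(A=(392,118),B=(448,130),C=(567,65),D=(515,52)); loS=dict(A=(70,278),B=(158,312),C=(255,258),D=(160,230))
def pts(p):
    x,y,yaw,th,s,h,m=p[:7]
    R=np.array([[np.cos(yaw),-np.sin(yaw),0],[np.sin(yaw),np.cos(yaw),0],[0,0,1]])
    ex=R@[np.cos(th),0,np.sin(th)];ey=R@[0,1,0];ez=R@[-np.sin(th),0,np.cos(th)]
    o=np.array([x,y,0])+R@[40,0,44]
    c1=o+s*ex+h*ez+(m+52)*ey;c2=o+s*ex+h*ez+(m-52)*ey
    rw=np.array([x,y,0])+R@[-55,p[7],40]
    return c1,c2,rw,ex,ey,ez
def res(p):
    c1,c2,rw,ex,ey,ez=pts(p);r=[]
    ds,dt=p[8:10],p[10:12]
    for c,t,TT,SS in((c1,sq,sqT,sqS),(c2,lo,loT,loS)):
        for k in t:
            P=c+t[k][0]*ex+t[k][1]*ey
            r+=list(proj("top",P)[0]+dt-T(*TT[k]));r+=list(proj("scene",P)[0]+ds-S(*SS[k]))
    r+=list(proj("top",rw)[0]+dt-T(234,467));r+=list(proj("scene",rw)[0]+ds-(115+274/3.7,240+170/3.7))
    r+=list(np.array(p[8:12])/0.7)
    r+=[(p[0]-519.7)/3,(p[1]+95.5)/3, p[7]/20]
    return np.array(r)
q=least_squares(res,[520,-95,-.12,.6,75,4,0,0,0,0,0,0],loss='soft_l1')
print(np.round(q.x,3),q.cost);c=pts(q.x);print(np.round(c[:3],1))
print(np.round(res(q.x)[:36].reshape(-1,2),1).tolist())
# handle
B=lambda x,y:(235+(x-396)/5.65,230+y/5.65)
k=[atz("top",B(*u),196) for u in((524,393),(601,427),(552,524),(482,493))]
print(np.round(k,1),np.round(np.mean(k,0),1))
e=(k[1]-k[2]+k[0]-k[3])/2;print("handle x yaw",np.arctan2(e[1],e[0]),np.linalg.norm(e), np.linalg.norm(k[0]-k[1]))
E
```

```text
[[ 588.3 -107.5   63.4]
 [ 629.1 -114.4   92.2]
 [ 669.8 -121.   120.5]]
screw slope 0.6040895206397954 -0.16457215330018496 100.39721307388359
[ 5.2221e+02 -9.5838e+01 -1.7400e-01  5.7900e-01  8.5539e+01  5.2270e+00
  4.8300e-01  8.9000e-02  9.7800e-01  6.3600e-01  1.9400e-01  7.2700e-01] 18.535860385167254
[[ 638.4  -62.9   95.2]
 [ 620.4 -165.4   95.2]
 [ 468.1  -86.2   40. ]]
[[-1.3, -1.8], [0.9, -0.6], [-2.5, 0.5], [1.0, -0.6], [0.3, 0.8], [-1.3, 0.4], [1.9, -1.3], [-2.6, 1.0], [-1.3, -1.5], [-0.1, -0.7], [-2.2, 0.4], [1.1, -0.2], [1.0, 0.6], [-0.7, 0.7], [1.7, -0.6], [-1.4, -0.1], [0.3, -0.0], [-0.1, -1.1]]
[[494.5 166.1 196. ]
 [485.9 144.7 196. ]
 [459.4 156.9 196. ]
 [467.1 176.3 196. ]] [476.7 161.  196. ]
handle x yaw -0.3939084708485048 29.200905636177552 22.990164449160236
```

```bash
cat > fit.py <<'E'
from geo import *
from scipy.optimize import least_squares
S=lambda x,y:(180+x/5.7,285+y/5.7); T=lambda x,y:(325+x/3.15,170+y/3.15)
sq=dict(A=(-18,-18),B=(18,-18),C=(18,18),D=(-18,18)); lo=dict(A=(-35,-13),B=(35,-13),C=(35,13),D=(-35,13))
sqT=dict(A=(243,211),B=(263,148),C=(193,134),D=(173,197)); loT=dict(A=(398,270),B=(438,157),C=(384,147),D=(346,258))
sqS=dict(A=(392,118),B=(448,130),C=(567,65),D=(515,52)); loS=dict(A=(70,278),B=(158,312),C=(255,258),D=(160,230))
def pts(p):
    x,y,yaw,th,s,h,m=p[:7]
    R=np.array([[np.cos(yaw),-np.sin(yaw),0],[np.sin(yaw),np.cos(yaw),0],[0,0,1]])
    ex=R@[np.cos(th),0,np.sin(th)];ey=R@[0,1,0];ez=R@[-np.sin(th),0,np.cos(th)]
    o=np.array([x,y,0])+R@[40,0,44]
    c1=o+s*ex+h*ez+(m+52)*ey;c2=o+s*ex+h*ez+(m-52)*ey
    return c1,c2,np.array([x,y,0])+R@[-55,p[7],40],ex,ey,ez
def res(p):
    c1,c2,rw,ex,ey,ez=pts(p);r=[];ds,dt,i=p[8:10],p[10:12],p[12]
    for c,t,TT,SS in((c1,sq,sqT,sqS),(c2,lo,loT,loS)):
        for k in t:
            a=np.array(t[k],float);b=a+np.sign(a)*i;
            r+=list(proj("top",c+b[0]*ex+b[1]*ey)[0]+dt-T(*TT[k]));r+=list(proj("scene",c+a[0]*ex+a[1]*ey)[0]+ds-S(*SS[k]))
    for k,(u,v) in zip((-50,0,50),(((250,167),(281,265)),((320,181),(304,190)),((400,197),(328,112)))):
        P=(c1+c2)/2+(k+p[13])*ex-4*ez+p[14]*ey
        r+=list(proj("top",P)[0]+dt-T(*v));r+=list(proj("scene",P)[0]+ds-S(*u))
    r+=list(proj("top",rw)[0]+dt-T(234,467));r+=list(proj("scene",rw)[0]+ds-(115+274/3.7,240+170/3.7))
    r+=list(np.array(p[8:12])/0.5)+[(p[0]-519.7)/3,(p[1]+95.5)/3, p[7]/20,p[13]/5,p[14]/5]
    return np.array(r)
q=least_squares(res,[520,-95,-.12,.6,75,4,0]+[0]*8,loss='soft_l1')
print(np.round(q.x,3),q.cost);c=pts(q.x);print(np.round(c,3))
E
python3 fit.py
```

```text
[ 5.21965e+02 -9.58090e+01 -1.72000e-01  5.98000e-01  8.50430e+01
  3.38300e+00 -8.10000e-02  2.65000e-01  9.83000e-01  1.98000e-01
  3.07000e-01  5.04000e-01  2.61300e+00 -1.97200e+00 -1.32000e-01] 12.706620292795945
[[ 6.37608e+02 -6.31860e+01  9.47020e+01]
 [ 6.19823e+02 -1.65654e+02  9.47020e+01]
 [ 4.67821e+02 -8.61420e+01  4.00000e+01]
 [ 8.14000e-01 -1.41000e-01  5.63000e-01]
 [ 1.71000e-01  9.85000e-01  0.00000e+00]
 [-5.55000e-01  9.60000e-02  8.26000e-01]]
```

```bash
cat > cmd.py <<'E'
import json,sys,numpy as np,os
from workcell import get_obs
# usage: cmd.py plan x y z psi [..groups]  -> delta row from the commanded pose ; cmd.py did dx dy dz roll (m)
def load(): 
    return json.load(open("cmd.json")) if os.path.exists("cmd.json") else [275.127,-561.168,206.275,0.4556]
def axes(psi): return np.array([[np.cos(psi),np.sin(psi),0],[np.sin(psi),-np.cos(psi),0],[0,0,-1]])
def meas():
    from scipy.spatial.transform import Rotation as R
    o=get_obs();m=R.from_rotvec(o['orientation']).as_matrix();return o,np.arctan2(m[1,0],m[0,0]),m
a=sys.argv[1:]
c=load()
while a:
    k=a.pop(0)
    v=[float(a.pop(0)) for _ in range({'plan':4,'did':4,'set':4,'st':0}[k])]
    if k=='plan':
        d=axes(c[3])@(np.array(v[:3])-c[:3])/1000; print("row",np.round(d,4).tolist(),round(c[3]-v[3],4))
    elif k=='did':
        p=np.array(c[:3])+axes(c[3]).T@np.array(v[:3])*1000; c=[*p.tolist(),c[3]-v[3]]; json.dump(c,open("cmd.json","w"))
    elif k=='set': json.dump(v,open("cmd.json","w"));c=v
    if k!='plan':
        o,psi,m=meas();print("cmd",np.round(c,3).tolist(),"meas",np.round(o['ee_pos'],1).tolist(),round(psi,4),"zax",np.round(m[:,2],4).tolist(),"F",np.round(o['ft_force'],2).tolist(),"M",np.round(o['moment'],3).tolist(),"w",round(o['width'],1),"t",round(o['t'],2))
E
python3 cmd.py st plan 300 -400 290 0 plan 430 100 290 -0.39 plan 478.5 161.5 260 -0.39
```

```text
cmd [275.127, -561.168, 206.275, 0.456] meas [275.1, -561.2, 206.3] 0.4558 zax [0.0, 0.0, -1.0] F [0.04, 0.01, 0.6] M [-0.01, 0.004, 0.033] w 87.9 t 1.2
row [0.0932, -0.1338, -0.0837] 0.4556
row [0.43, -0.5256, -0.0837] 0.8456
row [0.5006, -0.5595, -0.0537] 0.8456
```

Request:
move_arm(
  deltas=[
    [0, 0.024, -0.029, -0.017, 0],
    [0, 0.048, -0.058, -0.034, 0],
    [0, 0.073, -0.088, -0.05, 0],
    [0, 0.098, -0.119, -0.06, 0],
    [0, 0.123, -0.15, -0.07, 0],
  ],
)

```text
t: 1.62
ee_pos: [319.7, -370.9, 277.0]
orientation: [3.06, 0.709, 0.001]
ft_force: [0.8, 0.1, -0.7]
width: 87.7
```

Request:
move_arm(
  deltas=[
    [0, 0.026, -0.031, -0.005, 0],
    [0, 0.052, -0.062, -0.01, 0],
    [0, 0.078, -0.094, -0.014, 0],
    [0, 0.104, -0.126, -0.014, 0],
    [0, 0.13, -0.158, -0.014, 0],
  ],
)

```text
t: 2.03
ee_pos: [366.8, -171.5, 290.9]
orientation: [3.06, 0.709, 0.002]
ft_force: [0.5, 0.3, -0.1]
width: 87.5
```

```bash
python3 cmd.py did 0.123 -0.15 -0.07 0 did 0.13 -0.158 -0.014 0 plan 430 100 290 -0.39 plan 478.5 161.5 270 -0.39
```

```text
cmd [319.58, -372.348, 276.275, 0.456] meas [366.8, -171.5, 290.9] 0.4552 zax [0.0014, -0.0007, -1.0] F [0.49, 0.26, -0.09] M [0.041, -0.083, -0.02] w 87.5 t 2.03
cmd [366.8, -173.265, 290.275, 0.456] meas [366.8, -171.5, 290.9] 0.4552 zax [0.0014, -0.0007, -1.0] F [0.49, 0.26, -0.09] M [0.041, -0.083, -0.02] w 87.5 t 2.03
row [0.177, -0.2176, 0.0003] 0.8456
row [0.2476, -0.2515, 0.0203] 0.8456
```

Request:
move_arm(
  deltas=[
    [0, 0.026, -0.031, 0, 0.1],
    [0, 0.054, -0.061, 0, 0.22],
    [0, 0.084, -0.088, 0, 0.34],
    [0, 0.114, -0.115, 0, 0.46],
    [0, 0.144, -0.142, 0, 0.58],
  ],
)

```text
t: 2.45
ee_pos: [423.2, -8.7, 290.7]
orientation: [3.141, -0.074, 0.002]
ft_force: [-0.0, -0.1, 0.2]
width: 87.7
```

```bash
python3 cmd.py did 0.144 -0.142 0 0.58 plan 478.5 161.5 260 -0.39 plan 478.5 161.5 230 -0.39
```

```text
cmd [433.631, 17.611, 290.275, -0.124] meas [423.2, -8.7, 290.7] -0.0474 zax [0.001, -0.0001, -1.0] F [-0.01, -0.1, 0.2] M [-0.012, 0.035, -0.057] w 87.7 t 2.45
row [0.0267, -0.1483, 0.0303] 0.2656
row [0.0267, -0.1483, 0.0603] 0.2656
```

Request:
move_arm(
  deltas=[
    [0, 0, 0, 0, 0],
  ],
)

```text
t: 2.53
ee_pos: [424.6, -6.1, 290.7]
orientation: [-3.139, 0.072, -0.003]
ft_force: [0.4, -0.1, -0.0]
width: 87.9
```

```bash
python3 cmd.py st
```

```text
cmd [433.631, 17.611, 290.275, -0.124] meas [424.6, -6.1, 290.7] -0.0459 zax [0.0018, 0.0015, -1.0] F [0.43, -0.11, -0.04] M [0.05, 0.016, -0.011] w 87.9 t 2.53
```

```bash
python3 cmd.py set 424.6 -6.1 290.3 -0.0469 plan 478.5 161.5 250 -0.39 plan 478.5 161.5 230 -0.39
```

```text
cmd [424.6, -6.1, 290.3, -0.047] meas [424.6, -6.1, 290.7] -0.0459 zax [0.0018, 0.0015, -1.0] F [0.43, -0.11, -0.04] M [0.05, 0.016, -0.011] w 87.9 t 2.53
row [0.046, -0.1699, 0.0403] 0.3431
row [0.046, -0.1699, 0.0603] 0.3431
```

Request:
move_arm(
  deltas=[
    [0, 0.009, -0.034, 0, 0.068],
    [0, 0.018, -0.068, 0, 0.136],
    [0, 0.028, -0.102, 0.01, 0.204],
    [0, 0.037, -0.136, 0.025, 0.272],
    [0, 0.046, -0.17, 0.04, 0.343],
  ],
)

```text
t: 2.95
ee_pos: [476.8, 158.7, 250.4]
orientation: [-3.082, 0.605, -0.003]
ft_force: [0.7, -1.4, -0.6]
width: 88.1
```

Request:
move_arm(
  deltas=[
    [0, 0, 0, 0, 0],
    [0, 0, 0, 0, 0],
  ],
)

```text
t: 3.12
ee_pos: [475.7, 158.1, 249.2]
orientation: [3.083, -0.595, -0.003]
ft_force: [-0.4, -0.3, -0.4]
width: 87.9
```

```bash
python3 cmd.py did 0.046 -0.170 0.04 0.343 
python3 - <<'E'
from workcell import *
import cv2,numpy as np
im=get_image("top");cv2.imwrite("pics/t1.png",cv2.resize(im[200:400,180:400],None,fx=3,fy=3))
im=get_image("scene");cv2.imwrite("pics/s1.png",cv2.resize(im[60:300,180:400],None,fx=2.5,fy=2.5))
E
```

```text
cmd [478.519, 161.556, 250.3, -0.39] meas [475.7, 158.1, 249.2] -0.3814 zax [-0.0022, -0.0009, -1.0] F [-0.42, -0.33, -0.45] M [0.058, 0.02, -0.013] w 87.9 t 3.12
```

View pics/s1.png

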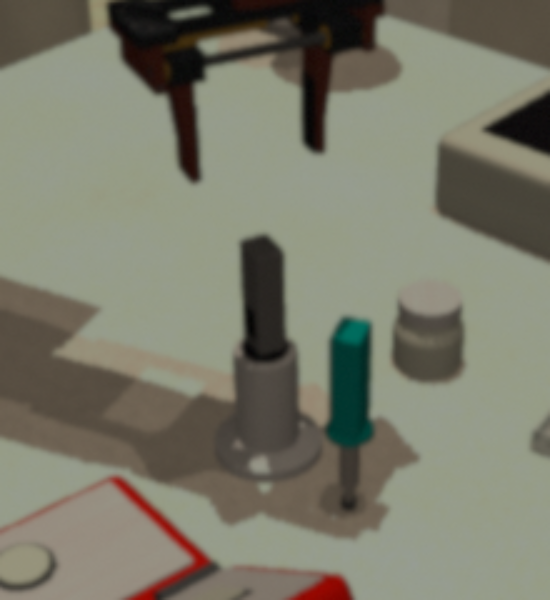

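View pics/t1.png

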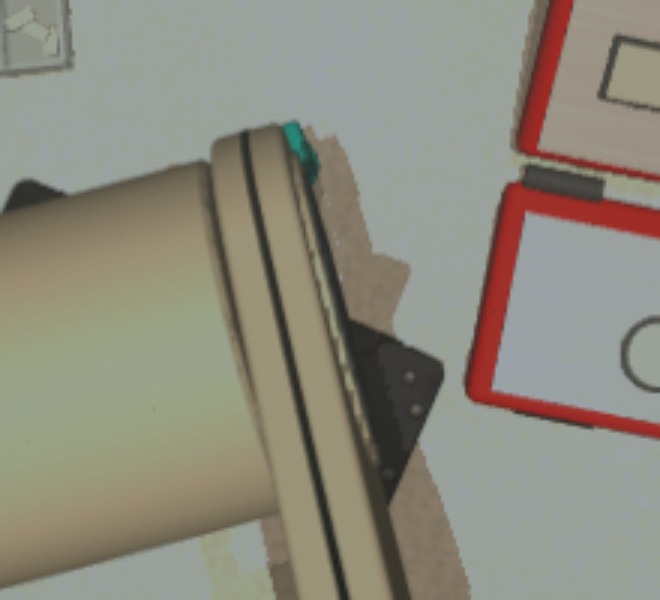

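Request:
move_arm(
  deltas=[
    [0, 0.001, -0.004, 0.02, 0.01],
    [0, 0.001, -0.004, 0.045, 0.01],
    [0, 0.001, -0.004, 0.07, 0.01],
    [0, 0.001, -0.004, 0.09, 0.01],
    [0, 0.001, -0.004, 0.099, 0.01],
  ],
)

```text
t: 3.63
ee_pos: [477.4, 159.0, 149.9]
orientation: [3.079, -0.619, -0.003]
ft_force: [0.3, 0.5, -1.4]
width: 87.9
```

Request:
move_arm(
  deltas=[
    [0, 0, 0, 0, 0],
    [0, 0, 0, 0, 0],
  ],
)

```text
t: 3.8
ee_pos: [479.0, 160.1, 152.1]
orientation: [-3.08, 0.618, -0.001]
ft_force: [-0.0, 0.6, 0.8]
width: 87.8
```

```bash
python3 cmd.py st
python3 - <<'E'
from workcell import *
import cv2,numpy as np
im=get_image("scene");cv2.imwrite("pics/s2.png",cv2.resize(im[100:280,220:380],None,fx=3.3,fy=3.3,interpolation=cv2.INTER_CUBIC))
E
```

```text
cmd [478.519, 161.556, 250.3, -0.39] meas [479.0, 160.1, 152.1] -0.3963 zax [0.0006, 0.0001, -1.0] F [-0.05, 0.57, 0.81] M [0.093, -0.018, -0.02] w 87.8 t 3.8
```

View pics/s2.png

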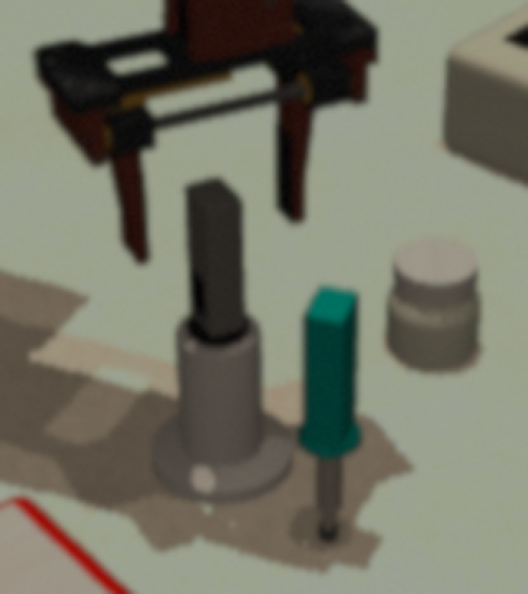

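```bash
python3 - <<'E'
from geo import *
print(proj("scene",[[479,160,138],[475,163,249],[479,160,155],[478,161.5,196],[478,161.5,100]]))
print(((np.array([(140,260),(290,220),(215,185),(215,335)]))/3.3+[220,100]))
E
```

```text
[[284.45651763 183.1550745 ]
 [282.19364805 130.62518811]
 [284.19453108 175.73049494]
 [283.70410763 156.71732518]
 [285.17549866 198.7162632 ]]
[[262.42424242 178.78787879]
 [307.87878788 166.66666667]
 [285.15151515 156.06060606]
 [285.15151515 201.51515152]]
```

Request:
move_arm(
  deltas=[
    [255, 0, 0, 0, 0],
    [255, 0, 0, 0, 0],
    [255, 0, 0, 0, 0],
    [255, 0, 0, 0, 0],
    [255, 0, 0, 0, 0],
  ],
)

```text
t: 4.27
ee_pos: [478.7, 161.0, 151.7]
orientation: [-3.08, 0.617, -0.001]
ft_force: [-0.4, -0.2, 0.5]
width: 57.9
```

Request:
move_arm(
  deltas=[
    [255, 0, 0, 0, 0],
    [255, 0, 0, 0, 0],
    [255, 0, 0, 0, 0],
  ],
)

```text
t: 4.52
ee_pos: [478.5, 160.9, 151.3]
orientation: [3.08, -0.617, -0.0]
ft_force: [-0.0, 0.4, -0.0]
width: 38.3
```

```bash
python3 cmd.py st
python3 - <<'E'
from workcell import *
import cv2,numpy as np
im=get_image("scene");cv2.imwrite("pics/s3.png",cv2.resize(im[100:280,220:380],None,fx=3.3,fy=3.3,interpolation=cv2.INTER_CUBIC))
E
```

```text
cmd [478.519, 161.556, 250.3, -0.39] meas [478.5, 160.9, 151.3] -0.3954 zax [-0.0001, -0.0, -1.0] F [-0.0, 0.42, -0.05] M [0.068, 0.045, -0.004] w 38.3 t 4.52
```

View pics/s3.png

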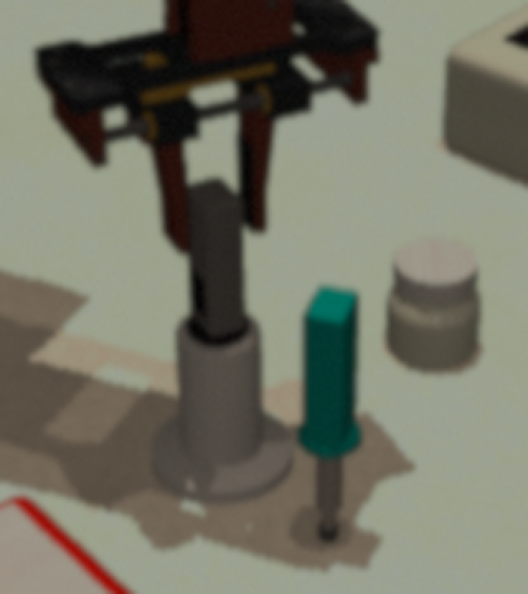

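```bash
python3 - <<'E'
from geo import *
for z in (315,340,380): print(z,proj("top",[[476.6,61.5,z],[407,90,z]]).round(1).tolist())
from workcell import *
for n in("top","scene"):
    get_image(n)
    im=get_image(n); cv2.imwrite(f"pics/{n}4.png",im)
E
```

```text
315 [[329.0, 315.9], [304.9, 370.7]]
340 [[330.0, 316.6], [304.9, 373.9]]
380 [[331.8, 317.8], [304.8, 379.6]]
```

View pics/top4.png

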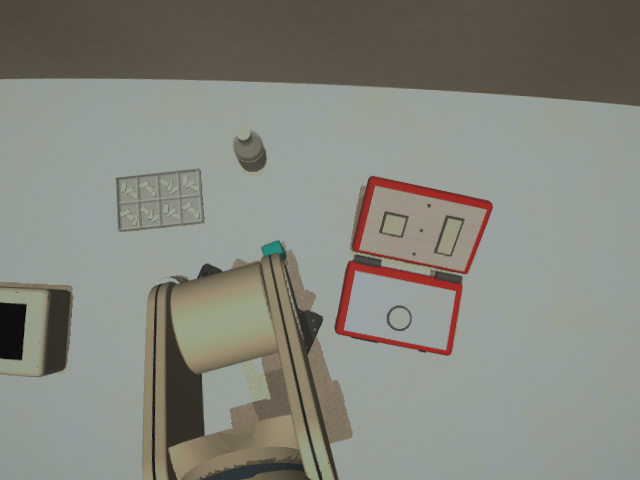

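View pics/scene4.png

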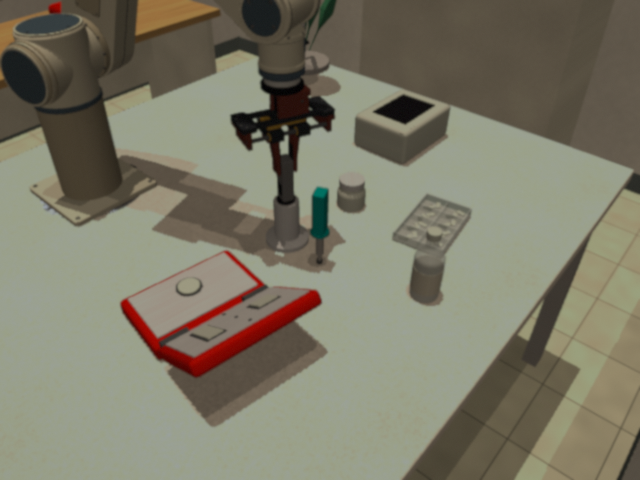

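Request:
move_arm(
  deltas=[
    [255, 0, 0, 0, 0],
    [255, 0, 0, 0, 0],
    [255, 0, 0, 0, 0],
    [255, 0, 0, 0, 0],
    [255, 0, 0, 0, 0],
  ],
)

```text
t: 5.18
ee_pos: [478.5, 160.8, 151.3]
orientation: [3.08, -0.617, -0.0]
ft_force: [-0.1, 1.0, -0.5]
width: 23.9
```

```bash
python3 cmd.py st
python3 - <<'E'
from workcell import *
import cv2,numpy as np
im=get_image("scene");cv2.imwrite("pics/s5.png",cv2.resize(im[100:280,220:380],None,fx=3.3,fy=3.3,interpolation=cv2.INTER_CUBIC))
E
```

```text
cmd [478.519, 161.556, 250.3, -0.39] meas [478.5, 160.8, 151.3] -0.3955 zax [-0.0002, -0.0001, -1.0] F [-0.06, 0.97, -0.55] M [0.109, -0.025, -0.059] w 23.9 t 5.18
```

View pics/s5.png

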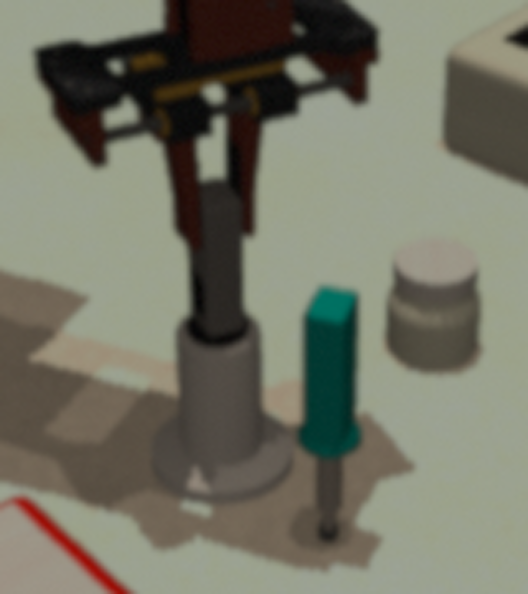

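Request:
move_arm(
  deltas=[
    [255, 0, 0, -0.01, 0],
    [255, 0, 0, -0.03, 0],
    [255, 0, 0, -0.055, 0],
    [255, 0, 0, -0.08, 0],
    [255, 0, 0, -0.1, 0],
  ],
)

```text
t: 5.65
ee_pos: [478.8, 160.9, 253.7]
orientation: [-3.08, 0.617, -0.002]
ft_force: [1.0, 0.0, -1.1]
width: 23.9
```

```bash
python3 cmd.py set 478.5 160.8 251.3 -0.3955 st plan 474 40 245 -0.30 plan 468 -86.5 195 -0.172
```

```text
cmd [478.5, 160.8, 251.3, -0.396] meas [478.8, 160.9, 253.7] -0.3955 zax [0.0013, 0.0004, -1.0] F [1.0, 0.02, -1.08] M [0.102, -0.056, -0.011] w 23.9 t 5.65
cmd [478.5, 160.8, 251.3, -0.396] meas [478.8, 160.9, 253.7] -0.3955 zax [0.0013, 0.0004, -1.0] F [1.0, 0.02, -1.08] M [0.102, -0.056, -0.011] w 23.9 t 5.65
row [0.0424, 0.1132, 0.0063] -0.0955
row [0.0856, 0.2323, 0.0563] -0.2235
```

Request:
move_arm(
  deltas=[
    [255, 0.01, 0.028, 0, -0.02],
    [255, 0.021, 0.058, 0, -0.05],
    [255, 0.035, 0.095, 0, -0.08],
    [255, 0.048, 0.13, 0.003, -0.11],
    [255, 0.06, 0.163, 0.006, -0.14],
  ],
)

```text
t: 6.07
ee_pos: [470.9, -14.4, 246.3]
orientation: [3.116, -0.397, 0.002]
ft_force: [1.2, 0.6, -1.9]
width: 23.8
```

```bash
python3 cmd.py did 0.06 0.163 0.006 -0.14 plan 468 -86.5 195 -0.172
```

```text
cmd [471.069, -12.733, 245.3, -0.256] meas [470.9, -14.4, 246.3] -0.2535 zax [0.0014, -0.0003, -1.0] F [1.25, 0.64, -1.88] M [0.042, -0.023, 0.056] w 23.8 t 6.07
row [0.0157, 0.0721, 0.0503] -0.0835
```

Request:
move_arm(
  deltas=[
    [255, 0.007, 0.032, 0.01, -0.03],
    [255, 0.013, 0.058, 0.022, -0.06],
    [255, 0.016, 0.072, 0.036, -0.083],
    [255, 0.016, 0.072, 0.045, -0.083],
    [255, 0.016, 0.072, 0.05, -0.083],
  ],
)

```text
t: 6.48
ee_pos: [467.7, -86.8, 194.7]
orientation: [-3.129, 0.275, 0.002]
ft_force: [-0.8, 0.3, -1.2]
width: 24.0
```

```bash
python3 cmd.py did 0.016 0.072 0.05 -0.083
python3 - <<'E'
from workcell import *
import cv2,numpy as np
for n in("top","scene"):
    im=get_image(n);cv2.imwrite(f"pics/{n}6.png",im)
    for k in("wand_foot","wand_grip","wand_shoulder","round_window"): print(n,k,[(round(d['conf'],2),np.round(d['location'],1).tolist()) for d in place_of(n,k)])
s=cv2.imread("pics/scene6.png")[130:330,110:270];t=cv2.imread("pics/top6.png")[200:360,300:440]
cv2.imwrite("pics/c6.png",np.hstack([cv2.resize(s,(440,550)),cv2.resize(t,(360,550))]))
E
python3 cmd.py st
```

```text
cmd [468.353, -86.44, 195.3, -0.172] meas [467.7, -86.8, 194.7] -0.1752 zax [-0.0013, 0.0005, -1.0] F [-0.84, 0.33, -1.18] M [0.044, -0.012, -0.039] w 24.0 t 6.48
top wand_foot []
top wand_grip [(0.95, [574.9, 148.8, 128.6]), (0.63, [468.0, -88.4, 199.3])]
top wand_shoulder [(0.9, [575.9, 151.1, 78.1]), (0.67, [466.4, -83.7, 140.3])]
top round_window [(0.6, [468.7, -89.0, 41.5])]
scene wand_foot [(0.46, [464.6, -82.3, 196.0]), (0.43, [572.7, 148.9, 0.4]), (0.41, [474.3, -85.5, 70.2])]
scene wand_grip [(0.8, [468.3, -85.2, 196.0]), (0.76, [575.3, 147.9, 130.8])]
scene wand_shoulder [(0.93, [573.1, 148.0, 78.0]), (0.76, [469.5, -84.9, 145.2]), (0.33, [504.9, 342.8, -0.4])]
scene round_window [(0.94, [466.4, -83.7, 44.3])]
cmd [468.353, -86.44, 195.3, -0.172] meas [468.7, -86.1, 195.7] -0.1719 zax [0.0008, -0.0002, -1.0] F [-0.29, 0.07, -0.83] M [-0.01, 0.004, -0.019] w 23.9 t 6.98
```

View pics/c6.png

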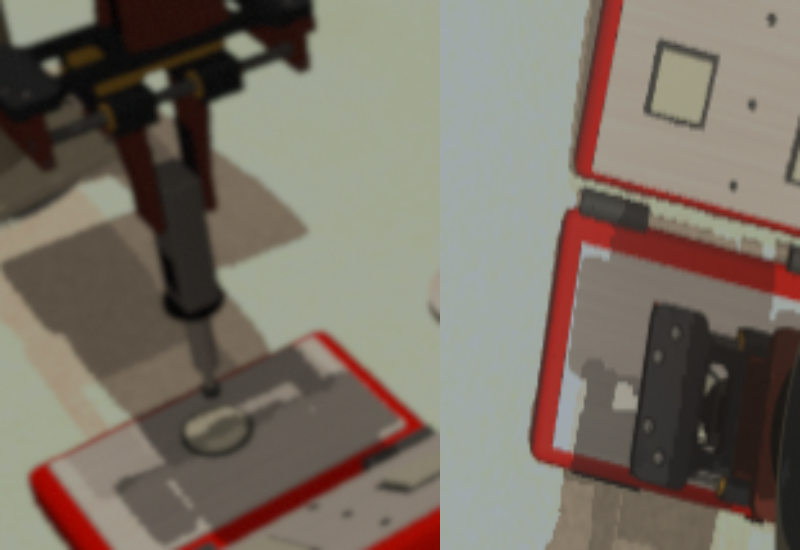

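```bash
python3 - <<'E'
from geo import *
print(proj("scene",[[468.5,-86.3,240],[468.5,-86.3,144],[468.5,-86.3,69]]).round(1).tolist())
im=cv2.imread("pics/scene6.png");cv2.imwrite("pics/c7.png",cv2.resize(im[170:310,140:240],None,fx=5.5,fy=4.2*5.5/5.5*1.0,interpolation=cv2.INTER_CUBIC))
im=cv2.resize(im[170:305,140:240],None,fx=4.4,fy=4.4,interpolation=cv2.INTER_CUBIC);cv2.imwrite("pics/c7.png",im)
E
```

```text
[[170.4, 192.4], [179.4, 239.6], [185.8, 272.5]]
```

View pics/c7.png

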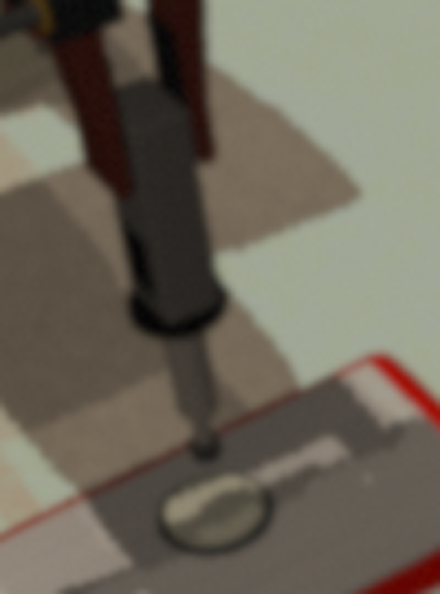

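Request:
move_arm(
  deltas=[
    [255, 0, 0, 0.008, 0],
    [255, 0, 0, 0.016, 0],
    [255, 0, 0, 0.022, 0],
    [255, 0, 0, 0.026, 0],
    [255, 0, 0, 0.028, 0],
  ],
)

```text
t: 7.4
ee_pos: [467.7, -86.3, 166.1]
orientation: [-3.13, 0.271, 0.003]
ft_force: [-0.7, 0.6, -0.1]
width: 23.9
```

Request:
move_arm(
  deltas=[
    [255, 0, 0, 0.001, 0],
    [255, 0, 0, 0.002, 0],
    [255, 0, 0, 0.003, 0],
    [255, 0, 0, 0.004, 0],
    [255, 0, 0, 0.005, 0],
  ],
)

```text
t: 7.82
ee_pos: [468.4, -86.5, 162.5]
orientation: [3.13, -0.271, 0.0]
ft_force: [-1.3, 0.5, 1.7]
width: 23.7
```

```bash
python3 cmd.py did 0 0 0.033 0
```

```text
cmd [468.353, -86.44, 162.3, -0.172] meas [468.4, -86.5, 162.5] -0.1726 zax [0.0002, -0.0001, -1.0] F [-1.32, 0.46, 1.68] M [0.115, 0.407, 0.038] w 23.7 t 7.82
```

Request:
move_arm(
  deltas=[
    [255, 0, 0, 0, 0],
    [255, 0, 0, 0, 0],
    [255, 0, 0, 0, 0],
    [255, 0, 0, 0, 0],
    [255, 0, 0, 0, 0],
  ],
)

```text
t: 8.23
ee_pos: [468.4, -86.4, 162.4]
orientation: [3.13, -0.271, 0.0]
ft_force: [-0.7, -0.6, 1.3]
width: 24.2
```

```bash
python3 cmd.py st; python3 - <<'E'
from workcell import *
import cv2
im=get_image("scene");cv2.imwrite("pics/c8.png",cv2.resize(im[170:305,140:240],None,fx=4.4,fy=4.4,interpolation=cv2.INTER_CUBIC))
E
```

```text
cmd [468.353, -86.44, 162.3, -0.172] meas [468.4, -86.4, 162.4] -0.1725 zax [0.0001, -0.0001, -1.0] F [-0.65, -0.56, 1.33] M [0.115, 0.409, 0.036] w 24.2 t 8.23
```

Request:
move_arm(
  deltas=[
    [255, 0, 0, 0, 0],
    [255, 0, 0, 0, 0],
    [255, 0, 0, 0, 0],
    [255, 0, 0, 0, 0],
    [255, 0, 0, 0, 0],
  ],
)

```text
t: 8.7
ee_pos: [468.4, -86.4, 162.3]
orientation: [3.13, -0.271, 0.0]
ft_force: [0.0, 0.7, 1.3]
width: 24.0
```

```bash
python3 cmd.py st
```

```text
cmd [468.353, -86.44, 162.3, -0.172] meas [468.4, -86.4, 162.3] -0.1725 zax [0.0, -0.0, -1.0] F [0.04, 0.73, 1.32] M [0.023, 0.348, -0.035] w 24.0 t 8.7
```

View pics/c8.png

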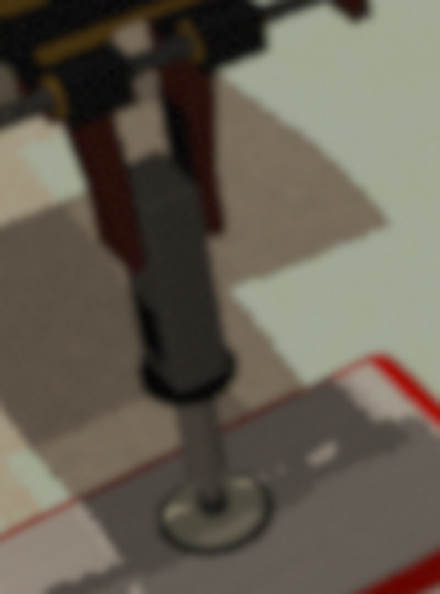

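Request:
move_arm(
  deltas=[
    [255, 0, 0, -0.015, 0],
    [255, 0, 0, -0.035, 0],
    [255, 0, 0, -0.06, 0],
    [255, 0, 0, -0.085, 0],
    [255, 0, 0, -0.1, 0],
  ],
)

```text
t: 9.12
ee_pos: [469.5, -86.6, 264.6]
orientation: [3.13, -0.271, 0.005]
ft_force: [0.0, 0.8, -1.2]
width: 24.1
```

```bash
python3 cmd.py did 0 0 -0.1 0 plan 490 100 264 0.3 plan 516.5 186.8 264 0.6;  python3 -c "
from workcell import *;print(get_obs()['qpos'].round(2))"
```

```text
cmd [468.353, -86.44, 262.3, -0.172] meas [469.5, -86.6, 264.6] -0.1726 zax [0.0031, -0.0005, -1.0] F [0.0, 0.79, -1.24] M [0.04, -0.021, -0.056] w 24.1 t 9.12
row [-0.0107, -0.1874, -0.0017] -0.4725
row [0.0005, -0.2774, -0.0017] -0.7725
[-0.21  0.13  1.89  0.    1.12  1.54]
```

Request:
move_arm(
  deltas=[
    [255, 0, -0.022, 0, -0.05],
    [255, 0, -0.05, 0, -0.12],
    [255, 0, -0.08, 0, -0.2],
    [255, 0, -0.11, 0, -0.28],
    [255, 0, -0.14, 0, -0.36],
  ],
)

```text
t: 9.53
ee_pos: [492.6, 52.8, 262.2]
orientation: [-3.127, -0.299, -0.001]
ft_force: [0.2, -0.4, -1.3]
width: 23.7
```

```bash
python3 cmd.py did 0 -0.14 0 -0.36 plan 516.5 186.8 262 0.6
```

```text
cmd [492.384, 51.483, 262.3, 0.188] meas [492.6, 52.8, 262.2] 0.1909 zax [0.0007, 0.0001, -1.0] F [0.21, -0.4, -1.25] M [0.026, -0.009, 0.082] w 23.7 t 9.53
row [0.0489, -0.1285, 0.0003] -0.4125
```

Request:
move_arm(
  deltas=[
    [255, 0.01, -0.028, 0, -0.09],
    [255, 0.021, -0.056, 0, -0.18],
    [255, 0.033, -0.086, 0, -0.27],
    [255, 0.043, -0.112, 0, -0.35],
    [255, 0.049, -0.1285, 0, -0.4125],
  ],
)

```text
t: 9.95
ee_pos: [517.1, 189.6, 262.1]
orientation: [-2.998, -0.936, -0.001]
ft_force: [0.7, -0.5, -1.1]
width: 23.9
```

```bash
python3 cmd.py did 0.049 -0.1285 0 -0.4125 plan 516.5 186.8 188.3 0.6
```

```text
cmd [516.572, 186.864, 262.3, 0.6] meas [517.1, 189.6, 262.1] 0.6054 zax [0.0007, 0.0009, -1.0] F [0.69, -0.54, -1.09] M [-0.066, -0.051, 0.044] w 23.9 t 9.95
row [-0.0001, 0.0, 0.074] 0.0
```

Request:
move_arm(
  deltas=[
    [255, 0, 0, 0.015, 0],
    [255, 0, 0, 0.035, 0],
    [255, 0, 0, 0.055, 0],
    [255, 0, 0, 0.068, 0],
    [255, 0, 0, 0.074, 0],
  ],
)

```text
t: 10.37
ee_pos: [515.5, 186.7, 186.0]
orientation: [-3.001, -0.929, 0.005]
ft_force: [-1.0, 0.3, -1.1]
width: 23.9
```

```bash
python3 cmd.py did 0 0 0.074 0; python3 - <<'E'
from workcell import *
import cv2
im=get_image("scene");cv2.imwrite("pics/c9.png",cv2.resize(im[120:280,240:360],None,fx=3.7,fy=3.7,interpolation=cv2.INTER_CUBIC))
E
```

```text
cmd [516.572, 186.864, 188.3, 0.6] meas [515.5, 186.7, 186.0] 0.6002 zax [-0.0029, -0.0009, -1.0] F [-0.95, 0.27, -1.06] M [0.028, 0.013, -0.08] w 23.9 t 10.37
```

View pics/c9.png

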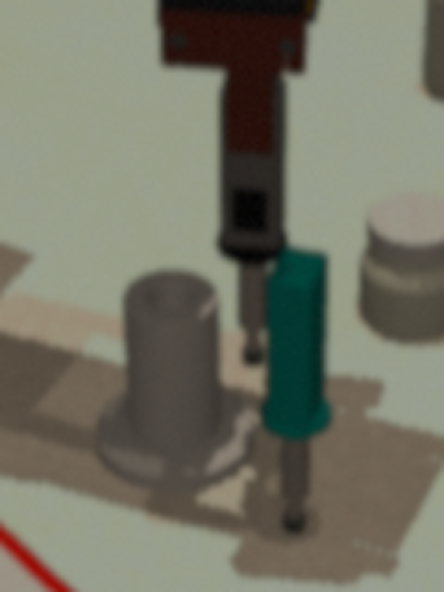

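Request:
move_arm(
  deltas=[
    [255, -0.008, 0, 0, 0],
    [255, -0.016, 0, 0, 0],
    [255, -0.024, 0, 0, 0],
    [255, -0.032, 0, 0.001, 0],
    [255, -0.04, 0, 0.002, 0],
  ],
)

```text
t: 10.83
ee_pos: [484.2, 164.3, 187.7]
orientation: [-3.001, -0.928, -0.006]
ft_force: [2.0, 1.2, 0.7]
width: 23.9
```

```bash
python3 cmd.py did -0.04 0 0.002 0; python3 - <<'E'
from workcell import *
import cv2
im=get_image("scene");cv2.imwrite("pics/c10.png",cv2.resize(im[120:280,240:360],None,fx=3.7,fy=3.7,interpolation=cv2.INTER_CUBIC))
E
```

```text
cmd [483.559, 164.279, 186.3, 0.6] meas [484.2, 164.3, 187.7] 0.5998 zax [0.0038, 0.0014, -1.0] F [1.96, 1.25, 0.67] M [0.497, -0.751, 0.006] w 23.9 t 10.83
```

View pics/c10.png

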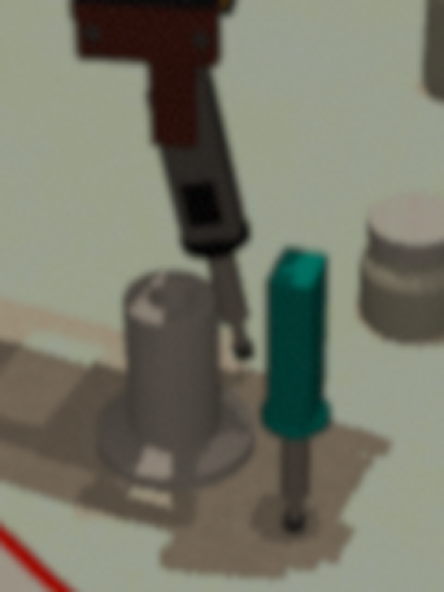

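Request:
move_arm(
  deltas=[
    [255, -0.007, 0, 0.002, 0],
    [255, -0.0135, 0, 0.004, 0],
    [255, -0.02, 0, 0.007, 0],
    [255, -0.026, 0, 0.01, 0],
    [255, -0.0275, 0, 0.011, 0],
  ],
)

```text
t: 11.3
ee_pos: [459.6, 148.0, 174.7]
orientation: [3.001, 0.928, -0.002]
ft_force: [1.8, 2.1, 1.6]
width: 23.8
```

Request:
move_arm(
  deltas=[
    [255, 0, 0, 0, 0],
  ],
)

```text
t: 11.38
ee_pos: [459.9, 148.3, 174.7]
orientation: [3.001, 0.928, -0.003]
ft_force: [1.6, 0.9, -0.6]
width: 24.0
```

```bash
python3 cmd.py did -0.0275 0 0.011 0; python3 - <<'E'
from workcell import *
import cv2
im=get_image("scene");cv2.imwrite("pics/s11.png",im);cv2.imwrite("pics/c11.png",cv2.resize(im[120:280,240:360],None,fx=3.7,fy=3.7,interpolation=cv2.INTER_CUBIC))
E
```

```text
cmd [460.862, 148.751, 175.3, 0.6] meas [459.9, 148.3, 174.7] 0.5998 zax [-0.0017, -0.0006, -1.0] F [1.56, 0.86, -0.6] M [0.239, -0.312, 0.053] w 24.0 t 11.38
```

View pics/c11.png

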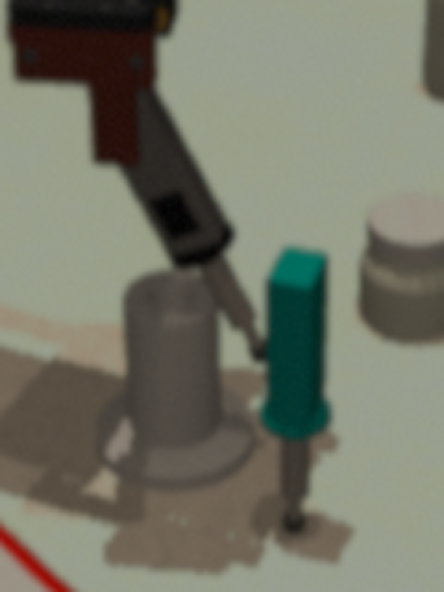

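```bash
cat > tilt.py <<'E'
from geo import *
from scipy.optimize import minimize_scalar
def model(G,psi,th,s): return np.array(G)+s*np.array([np.sin(th)*np.cos(psi),np.sin(th)*np.sin(psi),-np.cos(th)])
def est(cam,G,psi,foot,sh=None):
    for nm,uv,s in(("foot",foot,131),("shoulder",sh,56)):
        if uv is None: continue
        f=lambda t:np.sum((proj(cam,model(G,psi,t,s))[0]-uv)**2)
        r=minimize_scalar(f,bounds=(-.3,1.2),method='bounded');print(cam,nm,round(r.x,3),"res",r.fun**.5)
    if sh is not None:
        d=np.array(foot)-sh
        for t in np.arange(.3,.95,.05):
            p=proj(cam,[model(G,psi,t,131),model(G,psi,t,56)]);e=p[0]-p[1];print(round(t,2),round(np.degrees(np.arctan2(*e)-np.arctan2(*d)),1),end="; ")
        print()
E
python3 -c "
from tilt import *
est('scene',[460.5,148.5,180.2],.6,(309.7,215.1),(294.9,187.6))"
```

```text
scene foot 0.555 res 2.0062821672602036
scene shoulder 0.711 res 4.97902039658166
0.3 -6.6; 0.35 -3.7; 0.4 -0.8; 0.45 2.1; 0.5 4.9; 0.55 7.6; 0.6 10.3; 0.65 13.0; 0.7 15.6; 0.75 18.2; 0.8 20.7; 0.85 23.2; 0.9 25.7;
```

```bash
python3 - <<'E'
import cv2
im=cv2.imread("pics/s11.png")
cv2.imwrite("pics/c12.png",cv2.resize(im[135:225,260:325],None,fx=6.5,fy=6.5,interpolation=cv2.INTER_CUBIC))
E
```

```text
(no output)
```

View pics/c12.png

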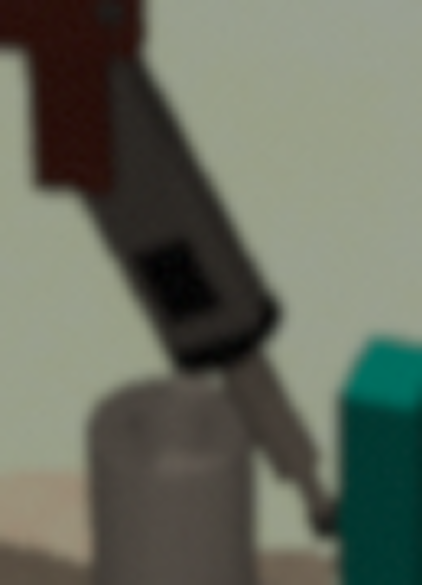

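```bash
cat >> tilt.py <<'E'
def inplane(cam,uv,P,psi):
    n=np.array([np.sin(psi),-np.cos(psi),0]);o,d=ray(cam,uv);X=o+d*(n@(np.array(P)-o))/(n@d)
    return np.array([(X-P)@[np.cos(psi),np.sin(psi),0],X[2]-P[2]])
E
python3 - <<'E'
from tilt import *
P=[460.5,148.5,175]
c=lambda x,y:(260+x/6.5,135+y/6.5)
f=inplane('scene',c(326,524),P,.6);s=inplane('scene',c(228,338),P,.6)
t=inplane('scene',c(75,190),P,.6)
d=f-s;print(f,s,"tip",t,"len",np.hypot(*d),"th",np.arctan2(d[0],-d[1]))
# pivot: point on axis line at horizontal 0
u=d/np.hypot(*d);print("axis crosses r=0 at z rel TCP",(s-u*s[0]/u[0])[1])
for a,b in(((150,65),(262,290)),((90,205),(180,365)),((245,375),(305,470))):
    d=inplane('scene',c(*b),P,.6)-inplane('scene',c(*a),P,.6);print(np.hypot(*d),np.arctan2(d[0],-d[1]))
E
```

```text
[  71.54658348 -111.82286963] [ 42.18609133 -44.97681474] tip [-1.88527451  3.4136403 ] len 73.00981819609807 th 0.41385781533006666
axis crosses r=0 at z rel TCP 51.06972844413487
79.87948173630224 0.39997709555893535
59.998186728033005 0.43167292608958757
38.263371897189565 0.4896598232539593
```

```bash
python3 - <<'E'
from tilt import *
c=lambda x,y:(240+x/3.7,120+y/3.7)
for nm,P,a,b in(("c9",[516.3,186.8,187.5],(250,243),(253,357)),("c10",[483.6,164.3,186.3],(213,240),(243,352))):
    f=inplane('scene',c(*b),P,.6);s=inplane('scene',c(*a),P,.6);d=f-s
    print(nm,f,s,np.hypot(*d),np.arctan2(d[0],-d[1]))
E
python3 - <<'E'
from workcell import *
import numpy as np,cv2
for k in("wand_foot","wand_grip","wand_shoulder"):
    print(k,[(round(d['conf'],2),np.round(d['location'],1).tolist()) for d in place_of("scene",k)])
E
```

```text
c9 [   0.25468355 -126.90770595] [ -1.10058024 -52.5539894 ] 74.3660668852111 0.01822523197637378
c10 [  34.49888871 -122.70158135] [ 19.15058503 -50.92337196] 73.40082948264737 0.21065717444846008
wand_foot [(0.63, [572.1, 149.7, -0.5]), (0.42, [522.8, 189.1, 65.7])]
wand_grip [(0.87, [476.1, 156.3, 178.5]), (0.65, [572.1, 145.6, 129.9]), (0.43, [617.4, -165.4, 99.4])]
wand_shoulder [(0.96, [577.6, 146.7, 78.6]), (0.8, [491.6, 171.0, 129.9])]
```

Request:
move_arm(
  deltas=[
    [255, -0.004, 0, 0.002, 0],
    [255, -0.008, 0, 0.004, 0],
    [255, -0.013, 0, 0.007, 0],
    [255, -0.013, 0, 0.007, 0],
  ],
)

```text
t: 11.92
ee_pos: [449.3, 140.9, 167.8]
orientation: [3.001, 0.928, -0.001]
ft_force: [1.8, 0.7, 1.2]
width: 23.6
```

```bash
python3 cmd.py did -0.013 0 0.007 0; python3 - <<'E'
from workcell import *
import cv2,numpy as np
im=get_image("scene");cv2.imwrite("pics/s13.png",im)
cv2.imwrite("pics/c13.png",cv2.resize(im[135:225,250:325],None,fx=6.5,fy=6.5,interpolation=cv2.INTER_CUBIC))
for k in("wand_foot","wand_grip","wand_shoulder"):
    print(k,[(round(d['conf'],2),np.round(d['location'],1).tolist()) for d in place_of("scene",k)])
E
```

```text
cmd [450.133, 141.411, 168.3, 0.6] meas [449.3, 140.9, 167.8] 0.5999 zax [-0.0006, -0.0004, -1.0] F [1.82, 0.65, 1.18] M [0.246, -0.578, -0.016] w 23.6 t 11.92
wand_foot [(0.69, [465.4, 154.1, 174.7]), (0.53, [525.2, 191.6, 69.4]), (0.48, [572.9, 150.2, 0.0])]
wand_grip [(0.87, [467.7, 155.4, 173.8]), (0.75, [573.5, 146.4, 131.6]), (0.41, [490.6, 171.7, 129.4])]
wand_shoulder [(0.77, [574.9, 148.4, 81.4]), (0.6, [490.3, 167.9, 133.2])]
```

View pics/c13.png

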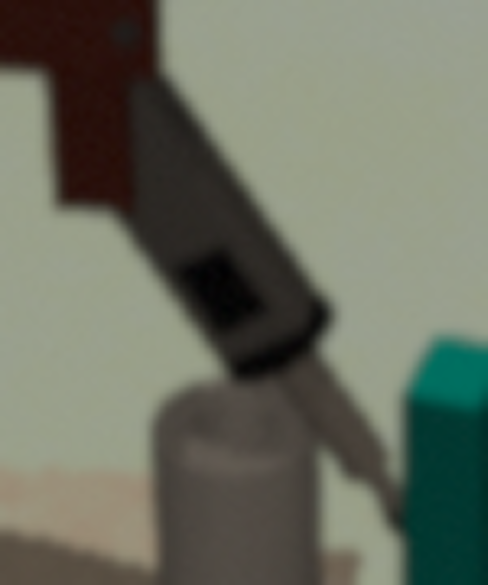

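```bash
python3 - <<'E'
from tilt import *
P=[449.7,141.2,168]
c=lambda x,y:(250+x/6.5,135+y/6.5)
for a,b in(((165,85),(315,300)),((125,215),(230,365)),((305,385),(360,475)),((282,342),(402,527))):
    p=inplane('scene',c(*a),P,.6);q=inplane('scene',c(*b),P,.6);d=q-p;print(p,q,np.hypot(*d),np.arctan2(d[0],-d[1]))
E
```

```text
[19.91300781 45.94019296] [ 62.02570658 -23.97138458] 81.61561168457581 0.5421609740593403
[6.29515213 1.4746002 ] [ 35.89586358 -49.30556474] 58.77777870806571 0.5277650835743996
[ 58.55567222 -54.78818707] [ 75.03383826 -86.93711865] 36.125942993999665 0.4736428218280062
[ 51.86550531 -39.72631448] [  87.99682046 -105.74071358] 75.25538401245149 0.5007869640714606
```

Request:
move_arm(
  deltas=[
    [255, -0.002, 0, 0.001, 0],
    [255, -0.005, 0, 0.003, 0],
    [255, -0.005, 0, 0.003, 0],
    [255, -0.005, 0, 0.003, 0],
  ],
)

```text
t: 12.45
ee_pos: [446.0, 138.5, 165.3]
orientation: [3.001, 0.928, -0.0]
ft_force: [2.3, 1.6, -0.4]
width: 23.6
```

Request:
move_arm(
  deltas=[
    [255, 0.003, 0, -0.008, 0],
    [255, 0.006, 0, -0.02, 0],
    [255, 0.006, 0, -0.04, 0],
    [255, 0.006, 0, -0.065, 0],
    [255, 0.006, 0, -0.085, 0],
  ],
)

```text
t: 12.87
ee_pos: [450.1, 141.7, 251.5]
orientation: [3.001, 0.929, -0.004]
ft_force: [-0.1, 0.3, -1.3]
width: 23.9
```

```bash
python3 cmd.py did 0.001 0 -0.082 0; python3 - <<'E'
from workcell import *
import cv2,numpy as np
im=get_image("scene");cv2.imwrite("pics/s14.png",im)
cv2.imwrite("pics/c14.png",cv2.resize(im[80:200,240:330],None,fx=5,fy=5,interpolation=cv2.INTER_CUBIC))
for k in("wand_foot","wand_grip","wand_shoulder"):
    print(k,[(round(d['conf'],2),np.round(d['location'],1).tolist()) for d in place_of("scene",k)])
E
python3 cmd.py st
```

```text
cmd [450.958, 141.975, 250.3, 0.6] meas [450.1, 141.7, 251.5] 0.6001 zax [-0.0024, -0.0009, -1.0] F [-0.08, 0.32, -1.25] M [-0.061, -0.002, -0.02] w 23.9 t 12.87
wand_foot [(0.63, [529.5, 195.9, 157.0]), (0.44, [572.9, 150.3, -1.3])]
wand_grip [(0.77, [572.4, 148.6, 129.7]), (0.69, [470.7, 156.2, 261.7]), (0.58, [476.9, 160.9, 99.5])]
wand_shoulder [(0.78, [491.8, 171.4, 215.7]), (0.55, [576.8, 149.6, 78.7]), (0.51, [469.1, 157.9, 260.0])]
cmd [450.958, 141.975, 250.3, 0.6] meas [450.4, 141.8, 250.0] 0.6001 zax [-0.0008, -0.0004, -1.0] F [0.58, 0.23, -1.93] M [-0.105, 0.048, -0.104] w 24.0 t 13.07
```

View pics/c14.png

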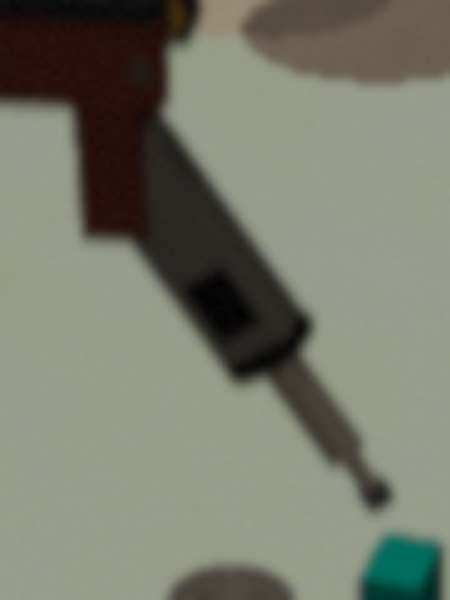

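```bash
cat > sil.py <<'E'
from tilt import *
from scipy.optimize import minimize
def ring(c,a,b,n,r,m=24):
    t=np.linspace(0,2*np.pi,m,endpoint=False);return c+r*(np.outer(np.cos(t),a)+np.outer(np.sin(t),b))
def parts(P,psi,r0,z0,th,y0=0):
    X=np.array([np.cos(psi),np.sin(psi),0]);Y=np.array([np.sin(psi),-np.cos(psi),0]);Z=np.array([0,0,1.])
    foot=np.array(P)+r0*X+z0*Z+y0*Y
    u=-np.sin(th)*X+np.cos(th)*Z; w=np.cos(th)*X+np.sin(th)*Z
    cyl=lambda s0,s1,r:np.vstack([ring(foot+s0*u,w,Y,0,r),ring(foot+s1*u,w,Y,0,r)])
    box=np.array([foot+s*u+a*w+b*Y for s in(81,171) for a in(-16,16) for b in(-12,12)])
    return [cyl(0,6,6),cyl(4,26,3.5),cyl(25,75,8),cyl(75,81,19),box]
def render(cam,P,psi,q,k=4,win=None):
    x0,y0,x1,y1=win;im=np.zeros(((y1-y0)*k,(x1-x0)*k),np.uint8)
    for p in parts(P,psi,*q):
        uv=(proj(cam,p)-[x0,y0]+.5)*k;h=cv2.convexHull(uv.astype(np.float32)).round().astype(np.int32);cv2.fillConvexPoly(im,h,255)
    return cv2.resize(im,(x1-x0,y1-y0),interpolation=cv2.INTER_AREA)/255.
def fit(cam,P,psi,mask,valid,win,q0):
    def f(q): 
        r=cv2.GaussianBlur(render(cam,P,psi,q,win=win),(0,0),1);return (((r-mask)**2)*valid).sum()
    best=None
    for t in(-.1,0,.1):
        q=np.array(q0,float);q[2]+=t
        r=minimize(f,q,method='Nelder-Mead',options=dict(initial_simplex=np.vstack([q]+[q+np.eye(len(q))[i]*[6,6,.08,4][i] for i in range(len(q))]),maxiter=250,xatol=.003,fatol=.05))
        if best is None or r.fun<best.fun:best=r
    return best
E
python3 - <<'E'
from sil import *
im=cv2.imread("pics/s14.png").astype(int)
win=(240,80,330,200);x0,y0,x1,y1=win
c=im[y0:y1,x0:x1]
print(c[95,60],c[50,20],c[60,43],c[30,22],c[80,62],c[97,75])  # bg etc
g=c.sum(2)/3.
red=(c[:,:,2]-c[:,:,0])
print(g[::12,::10].round().astype(int)); print(red[::12,::10])
E
```

```text
[137 156 150] [135 153 147] [3 1 3] [11 14 37] [57 64 71] [44 50 52]
[[ 14  12  17  15 104 129  76  75  94]
 [ 22  23  24  22 147 145  95  94  92]
 [147 148  22  29 148 147 147 149 148]
 [148 148  21  38  50 148 148 147 148]
 [147 148 113  37  40  88 149 150 148]
 [146 147 147 147   9  33 127 150 150]
 [148 148 148 147 146  13  80 147 149]
 [148 148 147 147 147 147  82 120 148]
 [147 147 148 147 146 148 148 119 148]
 [147 148 148 148 146 148 148 148  78]]
[[  2   0   1   1  25  31  22  22  27]
 [ 26  30  29  26  16  17  27  26  26]
 [ 12  11  27   7  13  15  15  11  11]
 [ 13  14  30   8   6  13  14  12  12]
 [ 15  13  12   8   8   8   9  10   9]
 [ 17  15  14  14   0   7  10  10   9]
 [ 13  14  14  14  15   1  11  16  11]
 [ 11  13  16  14  16  14  11  14  12]
 [ 15  12  11  15  15  14  13  10  12]
 [ 15  11  14  15  17  13  11  14 -69]]
```

```bash
cat > m14.py <<'E'
from sil import *
im=cv2.imread("pics/s14.png").astype(float)
win=(240,80,330,200);x0,y0,x1,y1=win
c=im[y0:y1,x0:x1];g=c.mean(2)
mask=np.clip((147-g)/(147-45),0,1)
red=(c[:,:,2]-c[:,:,0])>18
valid=np.ones_like(g);
yy,xx=np.mgrid[y0:y1,x0:x1]
valid[(xx<270)&(yy<129)]=0           # finger
valid[(yy<103)]=0
valid[(yy>183)]=0
P=[450.5,141.8,250.2]
for q0 in([90,-100,.55],[90,-100,.55,0]):
    r=fit('scene',P,.6,mask,valid,win,q0);print(r.x.round(3),r.fun)
R=render('scene',P,.6,r.x,win=win)
o=np.hstack([mask*valid,R,np.abs(cv2.GaussianBlur(R,(0,0),1)-mask)*valid])*255
cv2.imwrite("pics/m14.png",cv2.resize(o.astype(np.uint8),None,fx=2.9,fy=2.9))
E
python3 m14.py
```

```text
[ 94.381 -98.809   0.589] 21.541793738900587
[  94.454 -100.105    0.585   -0.922] 21.5724032180812
```

View pics/m14.png

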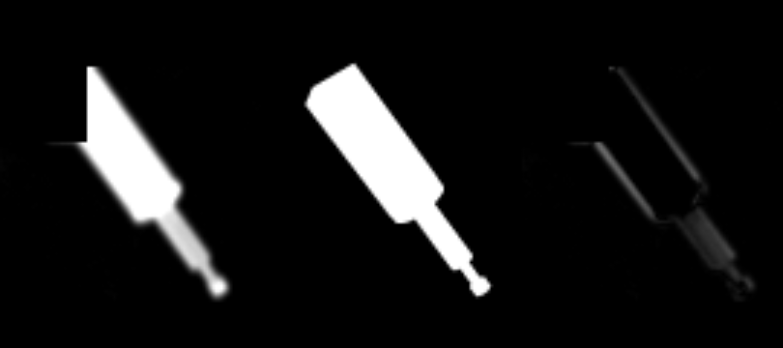

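```bash
python3 cmd.py plan 455 120 285 0.5 plan 475 60 285 0.25 plan 523 -44.5 285 -0.172
```

```text
row [-0.0091, 0.0204, -0.0347] 0.1
row [-0.0264, 0.0812, -0.0347] 0.35
row [-0.0458, 0.1946, -0.0347] 0.772
```

Request:
move_arm(
  deltas=[
    [255, 0, 0, -0.012, 0],
    [255, 0, 0, -0.03, 0],
    [255, 0, 0.006, -0.038, 0.01],
    [255, 0, 0.02, -0.038, 0.05],
    [255, 0, 0.04, -0.038, 0.11],
  ],
)

```text
t: 13.48
ee_pos: [473.1, 108.9, 287.5]
orientation: [-3.048, -0.761, 0.002]
ft_force: [0.4, -0.8, -1.5]
width: 23.9
```

```bash
python3 cmd.py did 0 0.04 -0.038 0.11 plan 523 -44.5 285 -0.172
```

```text
cmd [473.544, 108.962, 288.3, 0.49] meas [473.1, 108.9, 287.5] 0.4895 zax [-0.0014, -0.0001, -1.0] F [0.43, -0.82, -1.55] M [0.036, 0.083, 0.006] w 23.9 t 13.48
row [-0.0286, 0.1587, 0.0033] 0.662
```

Request:
move_arm(
  deltas=[
    [255, -0.004, 0.022, 0, 0.08],
    [255, -0.008, 0.044, 0, 0.16],
    [255, -0.012, 0.066, 0, 0.25],
    [255, -0.016, 0.088, 0, 0.34],
    [255, -0.02, 0.11, 0, 0.43],
  ],
)

```text
t: 13.9
ee_pos: [507.2, 1.1, 286.7]
orientation: [3.14, 0.086, -0.004]
ft_force: [0.8, -0.6, -0.9]
width: 23.4
```

```bash
python3 cmd.py did -0.02 0.11 0 0.43 plan 522.6 -44.5 285 -0.172 plan 522.6 -44.5 224.7 -0.172
```

```text
cmd [507.666, 2.493, 288.3, 0.06] meas [507.2, 1.1, 286.7] 0.055 zax [-0.0027, -0.0001, -1.0] F [0.83, -0.57, -0.95] M [0.068, 0.024, 0.018] w 23.4 t 13.9
row [0.0121, 0.0478, 0.0033] 0.232
row [0.0121, 0.0478, 0.0636] 0.232
```

Request:
move_arm(
  deltas=[
    [255, 0.003, 0.012, 0, 0.06],
    [255, 0.006, 0.025, 0.005, 0.12],
    [255, 0.01, 0.038, 0.02, 0.18],
    [255, 0.012, 0.048, 0.04, 0.232],
    [255, 0.012, 0.048, 0.055, 0.232],
  ],
)

```text
t: 14.32
ee_pos: [521.9, -46.6, 230.7]
orientation: [3.129, -0.277, -0.004]
ft_force: [-0.4, -0.0, -1.5]
width: 23.9
```

Request:
move_arm(
  deltas=[
    [255, 0, 0, 0.004, 0],
    [255, 0, 0, 0.006, 0],
  ],
)

```text
t: 14.48
ee_pos: [521.2, -44.9, 225.3]
orientation: [-3.13, 0.271, 0.007]
ft_force: [-0.6, 0.5, -2.1]
width: 23.8
```

```bash
python3 cmd.py did 0.012 0.048 0.061 0.232; python3 - <<'E'
from workcell import *
import cv2,numpy as np
im=get_image("scene");cv2.imwrite("pics/s15.png",im)
a=cv2.resize(im[200:350,160:330],None,fx=4,fy=4,interpolation=cv2.INTER_CUBIC);cv2.imwrite("pics/c15.png",a)
t=get_image("top");cv2.imwrite("pics/t15.png",t);cv2.imwrite("pics/ct15.png",cv2.resize(t[160:370,320:500],None,fx=2.8,fy=2.8,interpolation=cv2.INTER_CUBIC))
for n in ("scene","top"):
  for k in("wand_foot","wand_shoulder","square_window","long_window"):
    print(n,k,[(round(d['conf'],2),np.round(d['location'],1).tolist()) for d in place_of(n,k)])
E
python3 cmd.py st
```

```text
cmd [522.523, -44.701, 227.3, -0.172] meas [521.2, -44.9, 225.3] -0.1724 zax [-0.0042, 0.0004, -1.0] F [-0.59, 0.46, -2.09] M [0.065, 0.069, -0.024] w 23.8 t 14.48
scene wand_foot [(0.59, [617.3, -60.0, 131.5]), (0.55, [573.2, 148.0, 0.6]), (0.16, [616.0, -169.1, 95.4])]
scene wand_shoulder [(0.82, [574.4, -54.7, 187.4]), (0.66, [575.2, 146.5, 76.7])]
scene square_window [(0.88, [631.0, -67.1, 101.5])]
scene long_window [(0.72, [616.5, -166.1, 97.6]), (0.3, [543.2, -46.0, 231.5])]
top wand_foot [(0.4, [615.7, -57.7, 127.1])]
top wand_shoulder [(0.69, [577.9, 147.1, 77.1]), (0.66, [686.7, 394.7, 0.5])]
top square_window [(0.88, [633.6, -63.4, 102.4])]
top long_window []
cmd [522.523, -44.701, 227.3, -0.172] meas [522.7, -44.6, 227.8] -0.1718 zax [0.0008, -0.0001, -1.0] F [0.42, 0.15, -0.31] M [0.061, 0.128, -0.008] w 23.3 t 14.98
```

View pics/c15.png

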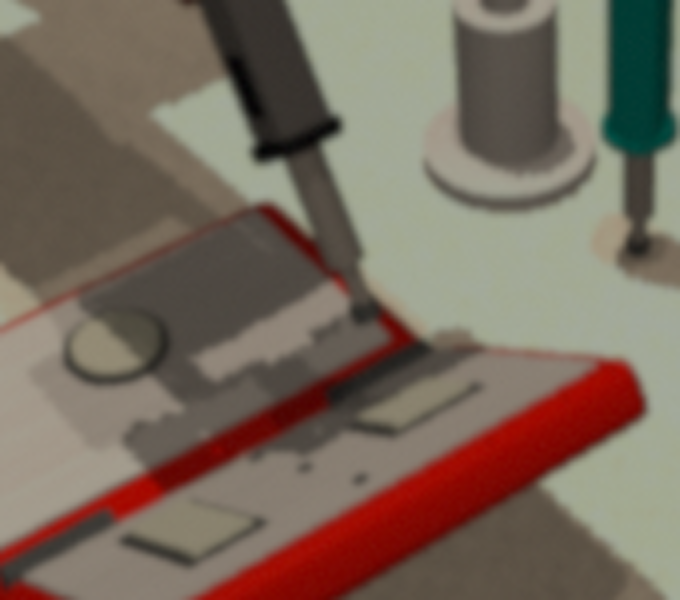

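View pics/ct15.png

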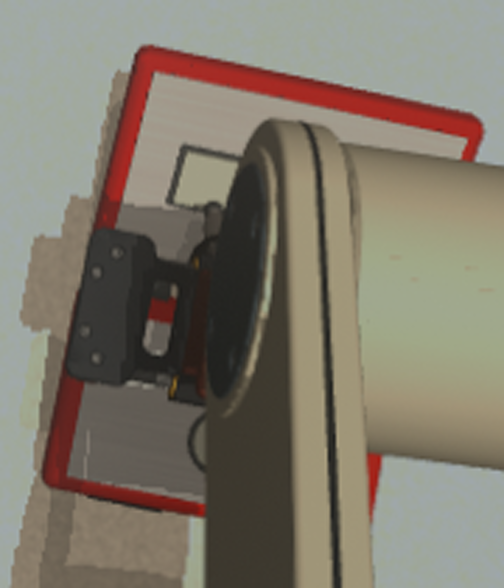

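Request:
move_arm(
  deltas=[
    [255, 0.004, 0, 0.006, 0],
    [255, 0.008, 0, 0.0125, 0],
    [255, 0.012, 0, 0.019, 0],
    [255, 0.0143, 0, 0.0229, 0],
    [255, 0.0143, 0, 0.0229, 0],
  ],
)

```text
t: 15.4
ee_pos: [536.4, -47.2, 202.9]
orientation: [-3.13, 0.27, 0.003]
ft_force: [-0.3, 0.2, -1.2]
width: 23.6
```

```bash
python3 cmd.py did 0.0143 0 0.0229 0; python3 - <<'E'
from workcell import *
import cv2,numpy as np
im=get_image("scene");cv2.imwrite("pics/s16.png",im)
a=cv2.resize(im[250:330,210:310],None,fx=7,fy=7,interpolation=cv2.INTER_CUBIC);cv2.imwrite("pics/c16.png",a)
t=get_image("top");cv2.imwrite("pics/t16.png",t);cv2.imwrite("pics/ct16.png",cv2.resize(t[190:270,350:430],None,fx=7,fy=7,interpolation=cv2.INTER_CUBIC))
E
python3 cmd.py st
```

```text
cmd [536.612, -47.149, 204.4, -0.172] meas [536.4, -47.2, 202.9] -0.1721 zax [-0.0022, 0.0002, -1.0] F [-0.28, 0.21, -1.19] M [0.049, 0.091, -0.033] w 23.6 t 15.4
cmd [536.612, -47.149, 204.4, -0.172] meas [536.5, -47.1, 203.9] -0.1721 zax [-0.0012, 0.0002, -1.0] F [-0.79, 0.18, -0.71] M [0.044, 0.052, 0.03] w 23.8 t 15.5
```

View pics/c16.png

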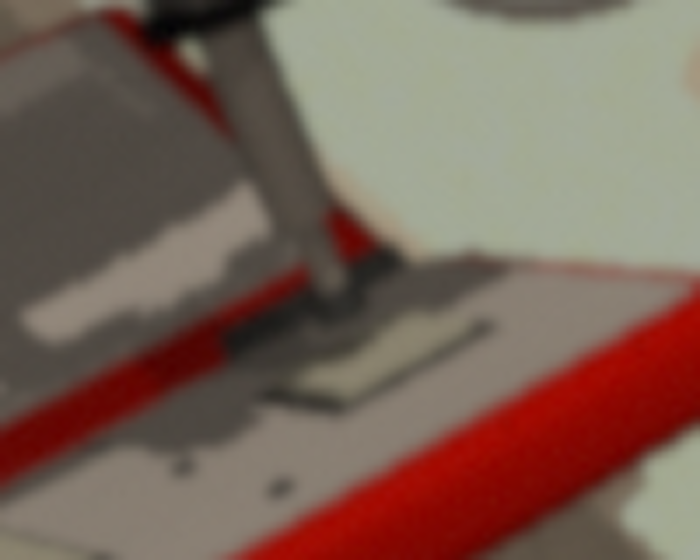

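View pics/ct16.png

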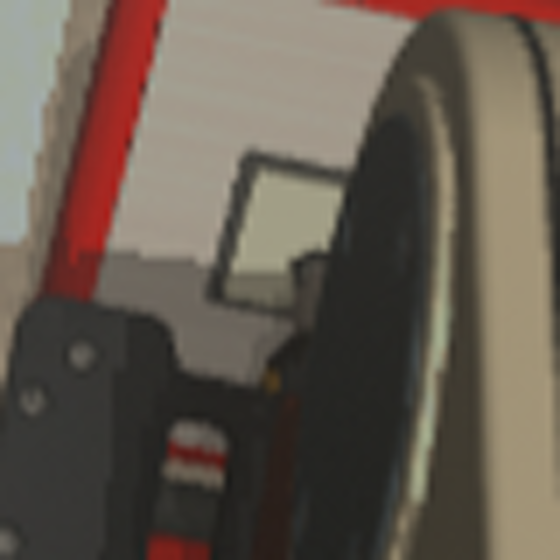

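```bash
python3 - <<'E'
from geo import *
n=np.array([-.555,.096,.826]);F=np.array([629.6,-63.2,105.6])
for d in(0,4,8,12): print(d,proj("scene",F-n*d).round(1).tolist(),proj("top",F-n*d).round(1).tolist())
for W in([637.6,-63.2,94.7],[632.5,-65,102],[636.3,-63.2,95.6]): print(W,proj("scene",W).round(1).tolist(),proj("top",W).round(1).tolist())
E
```

```text
0 [[258.4, 293.3]] [[394.9, 227.5]]
4 [[259.4, 295.5]] [[394.7, 226.6]]
8 [[260.3, 297.8]] [[394.6, 225.7]]
12 [[261.2, 300.0]] [[394.4, 224.8]]
[637.6, -63.2, 94.7] [[262.4, 300.4]] [[393.7, 224.1]]
[632.5, -65, 102] [[259.1, 296.3]] [[395.5, 226.3]]
[636.3, -63.2, 95.6] [[261.8, 299.7]] [[393.8, 224.7]]
```

```bash
python3 - <<'E'
from geo import *
for s,t in(((264.6,300.9),(394.2,224.8)),((257.9,293.6),(394.3,227.1))):
    X=tri(s,t);print(X.round(1),proj("scene",X),proj("top",X))
E
```

```text
[638.3 -62.5  93.4] [[263.04625981 300.98744371]] [[393.22095967 223.84550834]]
[629.7 -63.1 105. ] [[258.5570488  293.56237908]] [[394.72282056 227.5036816 ]]
```

Request:
move_arm(
  deltas=[
    [255, 0.0017, 0, 0.0025, 0],
    [255, 0.0034, 0, 0.005, 0],
    [255, 0.0051, 0, 0.0074, 0],
    [255, 0.0056, 0, 0.0083, 0],
    [255, 0.0056, 0, 0.0083, 0],
  ],
)

```text
t: 15.92
ee_pos: [542.1, -48.1, 195.8]
orientation: [-3.13, 0.27, 0.001]
ft_force: [1.1, -0.0, -1.2]
width: 23.4
```

```bash
python3 cmd.py did 0.0056 0 0.0083 0
```

```text
cmd [542.129, -48.107, 196.1, -0.172] meas [542.1, -48.1, 195.8] -0.172 zax [-0.0004, 0.0001, -1.0] F [1.08, -0.03, -1.23] M [0.068, 0.104, 0.0] w 23.4 t 15.92
```

Request:
move_arm(
  deltas=[
    [255, 0.0006, 0, 0.0008, 0],
    [255, 0.0011, 0, 0.0017, 0],
    [255, 0.0017, 0, 0.0025, 0],
    [255, 0.0023, 0, 0.0033, 0],
  ],
)

```text
t: 16.25
ee_pos: [544.3, -48.5, 192.9]
orientation: [-3.13, 0.27, 0.0]
ft_force: [-1.2, 0.7, 0.7]
width: 23.7
```

```bash
python3 cmd.py did 0.0023 0 0.0033 0
```

```text
cmd [544.395, -48.501, 192.8, -0.172] meas [544.3, -48.5, 192.9] -0.172 zax [-0.0002, 0.0, -1.0] F [-1.16, 0.67, 0.69] M [0.084, 0.316, -0.003] w 23.7 t 16.25
```

Request:
move_arm(
  deltas=[
    [255, 0.0006, 0, 0.0008, 0],
    [255, 0.0006, 0, 0.0008, 0],
    [255, 0.0006, 0, 0.0008, 0],
  ],
)

```text
t: 16.5
ee_pos: [544.9, -48.6, 192.0]
orientation: [-3.13, 0.27, 0.0]
ft_force: [-1.2, 0.7, 0.5]
width: 24.1
```

```bash
python3 cmd.py did 0.0006 0 0.0008 0; python3 - <<'E'
from workcell import *
import cv2,numpy as np
im=get_image("scene");cv2.imwrite("pics/s17.png",im)
a=cv2.resize(im[200:330,170:310],None,fx=5,fy=5,interpolation=cv2.INTER_CUBIC);cv2.imwrite("pics/c17.png",a)
E
python3 cmd.py st
```

```text
cmd [544.986, -48.604, 192.0, -0.172] meas [544.9, -48.6, 192.0] -0.172 zax [-0.0003, 0.0, -1.0] F [-1.18, 0.72, 0.5] M [0.145, 0.37, -0.017] w 24.1 t 16.5
cmd [544.986, -48.604, 192.0, -0.172] meas [544.9, -48.6, 192.0] -0.172 zax [-0.0002, 0.0, -1.0] F [-1.1, 0.68, 0.59] M [0.042, 0.316, -0.013] w 23.8 t 16.55
```

View pics/c17.png

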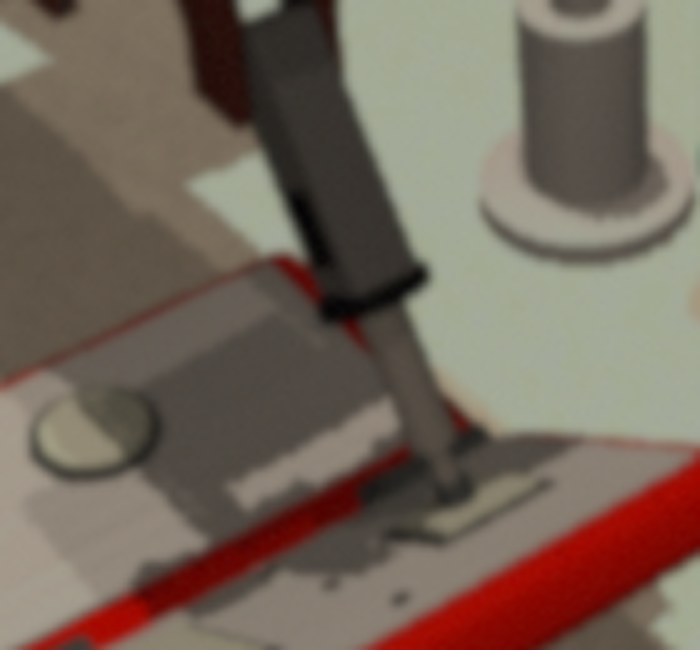

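```bash
python3 - <<'E'
from geo import *
ex=np.array([.814,-.141,.563]);ey=np.array([.171,.985,0]);n=np.array([-.555,.096,.826])
W=np.array([637.5,-63.,94.7]);p=proj("scene",[W,W+ex*10,W+ey*10,W+n*10]);print((p[1:]-p[0])/10)
J=((p[1:3]-p[0])/10).T
for d in((3,1),(3.4,2.4),(2,1)): print(d,np.linalg.solve(J,d))
im=cv2.imread("pics/s17.png");a=cv2.resize(im[280:315,240:290],None,fx=15,fy=15,interpolation=cv2.INTER_CUBIC);cv2.imwrite("pics/c18.png",cv2.convertScaleAbs(a,alpha=1.6,beta=-30))
t=cv2.imread("pics/scene0.png");
E
```

```text
[[ 0.28209782  0.04057933]
 [ 0.50691415 -0.2814724 ]
 [-0.23350419 -0.55876416]]
(3, 1) [13.51696475 -1.6040316 ]
(3.4, 2.4) [21.74187419 -5.39210701]
(2, 1) [10.70148022 -2.00993454]
```

View pics/c18.png

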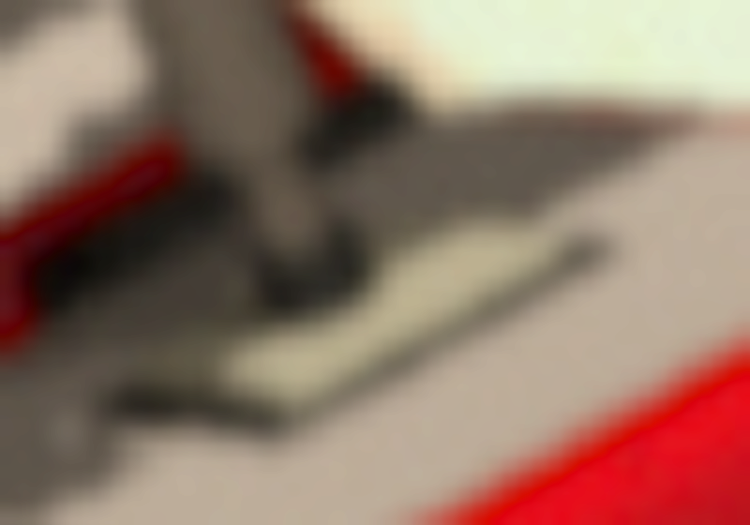

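```bash
python3 - <<'E'
from workcell import *
import cv2,numpy as np
t=get_image("top");cv2.imwrite("pics/t17.png",t)
a=cv2.resize(t[205:245,375:415],None,fx=15,fy=15,interpolation=cv2.INTER_CUBIC)
cv2.imwrite("pics/ct17.png",cv2.convertScaleAbs(a,alpha=1.8,beta=-30))
b=cv2.imread("pics/top0.png");b=cv2.resize(b[205:245,375:415],None,fx=10,fy=10,interpolation=cv2.INTER_CUBIC)
cv2.imwrite("pics/ct0.png",cv2.convertScaleAbs(b,alpha=1.8,beta=-30))
E
```

```text
(no output)
```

View pics/ct17.png

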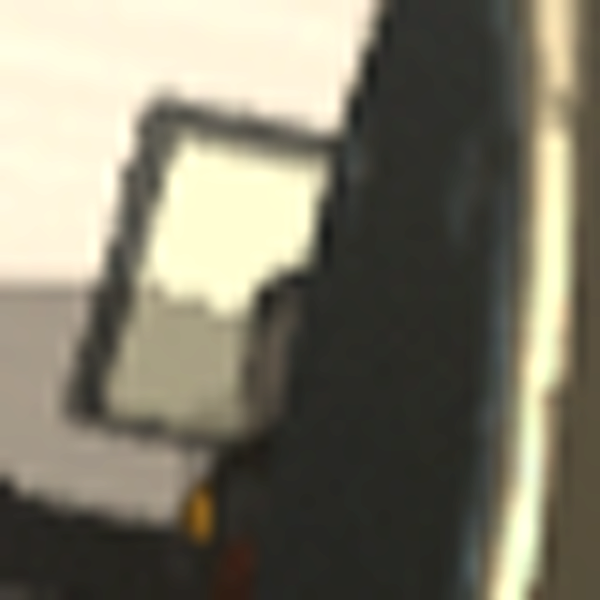

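View pics/ct0.png

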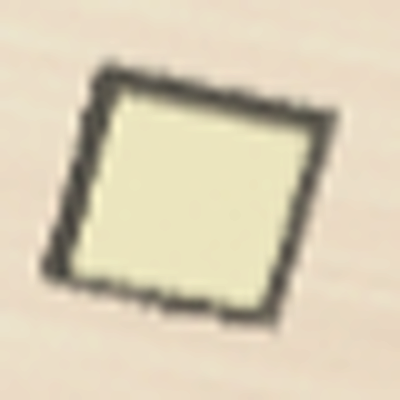

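Request:
move_arm(
  deltas=[
    [255, -0.002, 0, -0.003, 0],
    [255, -0.0039, 0, -0.0058, 0],
    [255, -0.0014, -0.001, -0.0075, 0],
    [255, -0.0014, -0.001, -0.0075, 0],
    [255, 0.0008, -0.001, -0.0042, 0],
  ],
)

```text
t: 17.02
ee_pos: [546.6, -47.7, 196.9]
orientation: [3.13, -0.27, 0.003]
ft_force: [0.0, -0.0, 0.3]
width: 23.7
```

```bash
python3 cmd.py did 0.0008 -0.001 -0.0042 0
```

```text
cmd [545.945, -47.755, 196.2, -0.172] meas [546.6, -47.7, 196.9] -0.1719 zax [0.0017, -0.0002, -1.0] F [0.02, -0.04, 0.33] M [0.059, 0.044, 0.023] w 23.7 t 17.02
```

Request:
move_arm(
  deltas=[
    [255, 0.0006, 0, 0.0008, 0],
    [255, 0.0011, 0, 0.0017, 0],
    [255, 0.0017, 0, 0.0025, 0],
    [255, 0.0017, 0, 0.0025, 0],
  ],
)

```text
t: 17.35
ee_pos: [548.0, -48.1, 193.7]
orientation: [-3.13, 0.27, -0.001]
ft_force: [-0.6, 0.3, 1.2]
width: 23.5
```

```bash
python3 cmd.py did 0.0017 0 0.0025 0;python3 - <<'E'
from workcell import *
import cv2,numpy as np
t=get_image("top");cv2.imwrite("pics/t18.png",t)
a=cv2.resize(t[205:245,375:415],None,fx=10,fy=10,interpolation=cv2.INTER_CUBIC)
im=get_image("scene");cv2.imwrite("pics/s18.png",im);b=cv2.resize(im[280:315,240:290],None,fx=8,fy=400/35,interpolation=cv2.INTER_CUBIC)
cv2.imwrite("pics/c18b.png",cv2.convertScaleAbs(np.hstack([a,b]),alpha=1.6,beta=-30))
E
python3 cmd.py st
```

```text
cmd [547.62, -48.046, 193.7, -0.172] meas [548.0, -48.1, 193.7] -0.1721 zax [0.0004, -0.0, -1.0] F [-0.63, 0.34, 1.23] M [0.094, -0.184, 0.046] w 23.5 t 17.35
cmd [547.62, -48.046, 193.7, -0.172] meas [547.9, -48.0, 193.8] -0.172 zax [0.0005, -0.0, -1.0] F [-1.01, -0.02, 1.69] M [0.1, -0.131, 0.042] w 23.9 t 17.45
```

View pics/c18b.png

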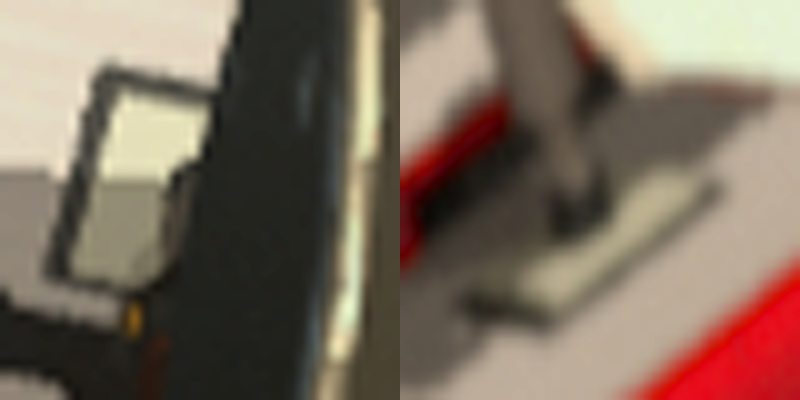

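Request:
move_arm(
  deltas=[
    [255, 0, 0, 0, 0],
    [255, 0, 0, 0, 0],
    [255, 0, 0, 0, 0],
    [255, 0, 0, 0, 0],
    [255, 0, 0, 0, 0],
  ],
)

```text
t: 17.87
ee_pos: [547.6, -48.0, 193.7]
orientation: [3.13, -0.27, 0.0]
ft_force: [0.5, 0.0, 1.8]
width: 24.4
```

Request:
move_arm(
  deltas=[
    [255, 0, 0, 0, 0],
    [255, 0, 0, 0, 0],
    [255, 0, 0, 0, 0],
    [255, 0, 0, 0, 0],
    [255, 0, 0, 0, 0],
  ],
)

```text
t: 18.28
ee_pos: [547.6, -48.0, 193.7]
orientation: [-3.13, 0.27, -0.0]
ft_force: [-0.7, 0.4, 2.2]
width: 23.9
```

```bash
python3 cmd.py st
```

```text
cmd [547.62, -48.046, 193.7, -0.172] meas [547.6, -48.0, 193.7] -0.1721 zax [0.0, 0.0, -1.0] F [-0.7, 0.37, 2.16] M [0.042, -0.113, 0.005] w 23.9 t 18.28
```

Request:
move_arm(
  deltas=[
    [255, -0.004, 0, -0.006, 0],
    [255, -0.0113, 0, -0.0165, 0],
    [255, -0.0113, 0.015, -0.0165, 0],
    [255, -0.0113, 0.04, -0.0165, 0],
    [255, -0.0113, 0.07, -0.0165, 0],
  ],
)

```text
t: 18.7
ee_pos: [523.8, -114.6, 211.1]
orientation: [-3.13, 0.266, 0.0]
ft_force: [-0.3, 0.1, -1.7]
width: 23.7
```

Request:
move_arm(
  deltas=[
    [255, 0, 0.02, 0, 0],
    [255, 0, 0.033, 0, 0],
    [255, 0, 0.033, 0, 0],
    [255, 0, 0.033, 0, 0],
  ],
)

```text
t: 19.03
ee_pos: [518.5, -147.6, 210.5]
orientation: [-3.129, 0.272, 0.0]
ft_force: [-0.6, -0.1, -0.9]
width: 23.9
```

```bash
python3 cmd.py did -0.0113 0.103 -0.0165 0;python3 - <<'E'
from workcell import *
import cv2,numpy as np
im=get_image("scene");cv2.imwrite("pics/s19.png",im)
cv2.imwrite("pics/c19.png",cv2.resize(im[200:360,110:260],None,fx=3.75,fy=3.75,interpolation=cv2.INTER_CUBIC))
for n in ("scene",):
  for k in("wand_foot","wand_shoulder","wand_grip","long_window"):
    print(n,k,[(round(d['conf'],2),np.round(d['location'],1).tolist()) for d in place_of(n,k)])
E
python3 cmd.py st
```

```text
cmd [518.858, -147.593, 210.2, -0.172] meas [518.5, -147.6, 210.5] -0.1735 zax [-0.0001, 0.0004, -1.0] F [-0.59, -0.13, -0.94] M [0.066, 0.075, 0.057] w 23.9 t 19.03
scene wand_foot [(0.57, [617.3, -161.3, 114.5]), (0.57, [520.3, -92.3, -1.7]), (0.4, [572.6, 150.6, 2.7])]
scene wand_shoulder [(0.55, [572.9, 147.0, 79.3])]
scene wand_grip [(0.92, [542.1, -147.3, 218.7])]
scene long_window [(0.58, [618.0, -166.6, 99.0])]
cmd [518.858, -147.593, 210.2, -0.172] meas [519.0, -146.6, 210.2] -0.1708 zax [-0.0002, 0.0003, -1.0] F [-0.65, 0.08, -0.91] M [0.084, 0.031, 0.025] w 23.8 t 19.28
```

View pics/c19.png

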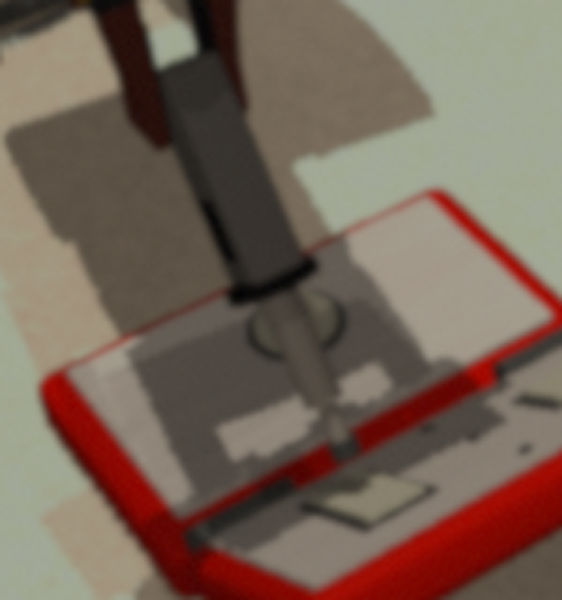

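```bash
cat > ov.py <<'E'
import sys
from sil import *
def overlay(png,P,psi,qs,win,out,f=4):
    im=cv2.imread(png);x0,y0,x1,y1=win;a=cv2.resize(im[y0:y1,x0:x1],None,fx=f,fy=f,interpolation=cv2.INTER_CUBIC);a=cv2.convertScaleAbs(a,alpha=1.5)
    outs=[]
    for q in qs:
        b=a.copy()
        for p in parts(P,psi,*q):
            h=cv2.convexHull(((proj('scene',p)-[x0,y0]+.5)*f).astype(np.float32)).round().astype(np.int32);cv2.polylines(b,[h],True,(0,255,0),1)
        outs.append(b)
    cv2.imwrite(out,np.hstack(outs))
E
python3 - <<'E'
from ov import *
P=[518.9,-147.2,210.2]
overlay("pics/s19.png",P,-.172,[(94.4,-98.8,.589),(99,-97.5,.63)],(130,205,220,345),"pics/o19.png",4.2)
E
```

```text
(no output)
```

View pics/o19.png

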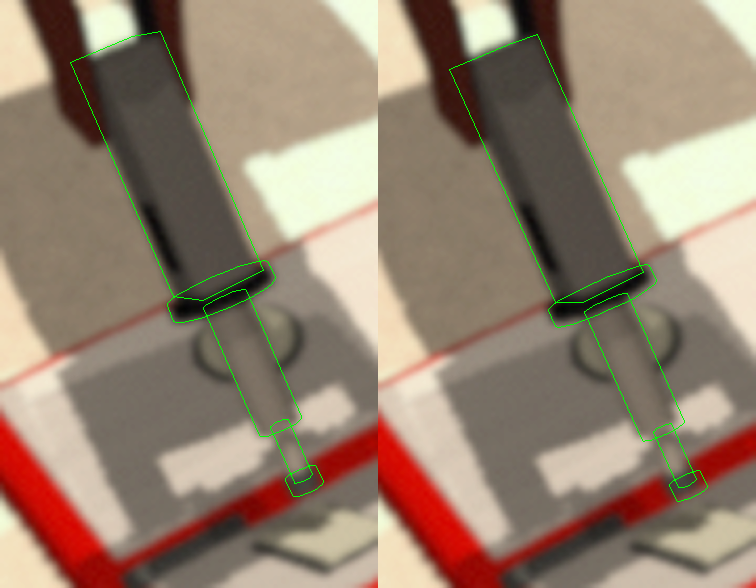

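Request:
move_arm(
  deltas=[
    [255, 0.0025, 0.001, 0.0037, 0],
    [255, 0.005, 0.001, 0.0074, 0],
    [255, 0.007, 0.001, 0.0103, 0],
    [255, 0.0073, 0.001, 0.0107, 0],
    [255, 0.0073, 0.001, 0.0107, 0],
  ],
)

```text
t: 19.7
ee_pos: [525.8, -149.7, 198.9]
orientation: [-3.13, 0.27, 0.002]
ft_force: [1.0, 0.6, -0.8]
width: 23.6
```

```bash
python3 cmd.py did 0.0073 0.001 0.0107 0; python3 - <<'E'
from workcell import *
import cv2,numpy as np
t=get_image("top");cv2.imwrite("pics/t20.png",t)
a=cv2.resize(t[205:265,420:480],None,fx=7,fy=7,interpolation=cv2.INTER_CUBIC)
im=get_image("scene");cv2.imwrite("pics/s20.png",im);b=cv2.resize(im[290:345,175:240],None,fx=6,fy=420/55,interpolation=cv2.INTER_CUBIC)
cv2.imwrite("pics/c20.png",cv2.convertScaleAbs(np.hstack([a,b]),alpha=1.6,beta=-30))
E
```

```text
cmd [525.879, -149.827, 199.5, -0.172] meas [525.8, -149.7, 198.9] -0.1719 zax [-0.001, 0.0003, -1.0] F [1.04, 0.62, -0.84] M [0.024, 0.056, -0.055] w 23.6 t 19.7
```

View pics/c20.png

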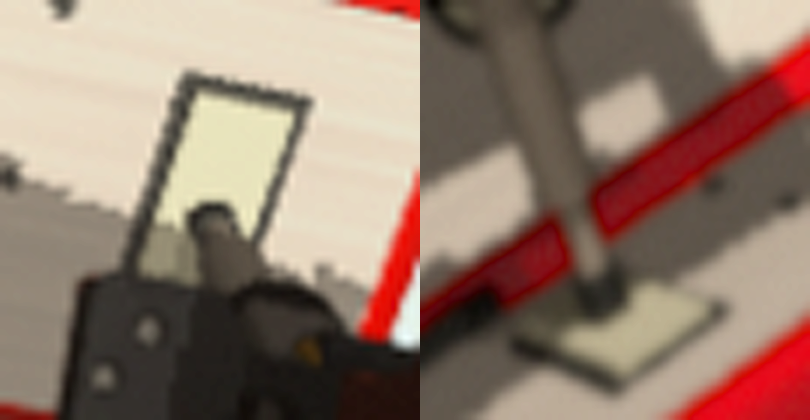

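Request:
move_arm(
  deltas=[
    [255, 0, -0.001, 0, 0],
    [255, 0.0011, -0.0015, 0.0017, 0],
    [255, 0.0023, -0.0015, 0.0033, 0],
    [255, 0.0028, -0.0015, 0.0041, 0],
    [255, 0.0034, -0.0015, 0.005, 0],
  ],
)

```text
t: 20.22
ee_pos: [529.6, -148.9, 194.5]
orientation: [-3.13, 0.27, -0.0]
ft_force: [-0.7, 0.8, 0.8]
width: 23.6
```

Request:
move_arm(
  deltas=[
    [255, 0, 0, 0, 0],
  ],
)

```text
t: 20.3
ee_pos: [529.6, -148.9, 194.5]
orientation: [-3.13, 0.27, 0.0]
ft_force: [-1.7, 0.5, 1.8]
width: 23.6
```

```bash
python3 cmd.py did 0.0034 -0.0015 0.005 0; python3 - <<'E'
from workcell import *
import cv2,numpy as np
t=get_image("top");cv2.imwrite("pics/t21.png",t)
a=cv2.resize(t[205:265,420:480],None,fx=7,fy=7,interpolation=cv2.INTER_CUBIC)
im=get_image("scene");cv2.imwrite("pics/s21.png",im);b=cv2.resize(im[290:345,175:240],None,fx=6,fy=420/55,interpolation=cv2.INTER_CUBIC)
cv2.imwrite("pics/c21.png",cv2.convertScaleAbs(np.hstack([a,b]),alpha=1.6,beta=-30))
E
python3 cmd.py st
```

```text
cmd [529.486, -148.931, 194.5, -0.172] meas [529.6, -148.9, 194.5] -0.172 zax [-0.0, 0.0001, -1.0] F [-1.68, 0.5, 1.77] M [0.144, 0.085, 0.033] w 23.6 t 20.3
cmd [529.486, -148.931, 194.5, -0.172] meas [529.6, -148.9, 194.6] -0.1721 zax [0.0001, 0.0, -1.0] F [-1.02, 0.16, 0.84] M [0.183, 0.135, 0.032] w 23.7 t 20.4
```

View pics/c21.png

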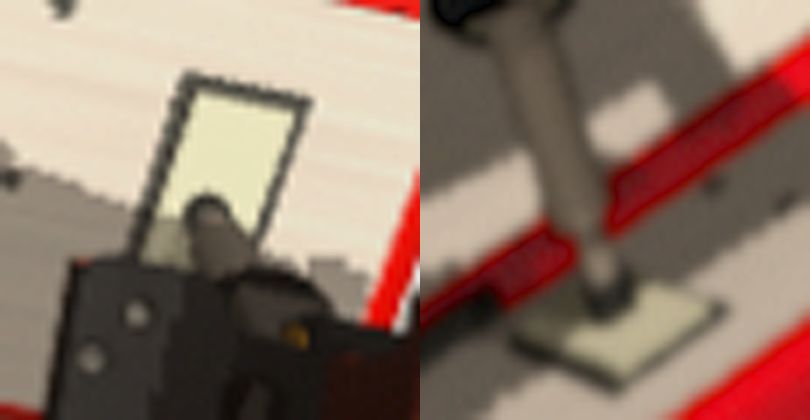

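Request:
move_arm(
  deltas=[
    [255, 0, 0, 0, 0],
    [255, 0, 0, 0, 0],
    [255, 0, 0, 0, 0],
    [255, 0, 0, 0, 0],
    [255, 0, 0, 0, 0],
  ],
)

```text
t: 20.82
ee_pos: [529.5, -148.9, 194.5]
orientation: [-3.13, 0.27, -0.0]
ft_force: [-0.5, 0.3, 0.8]
width: 23.9
```

Request:
move_arm(
  deltas=[
    [255, 0, 0, 0, 0],
    [255, 0, 0, 0, 0],
    [255, 0, 0, 0, 0],
    [255, 0, 0, 0, 0],
    [255, 0, 0, 0, 0],
  ],
)

```text
t: 21.23
ee_pos: [529.6, -148.9, 194.5]
orientation: [3.13, -0.27, 0.0]
ft_force: [-1.0, 1.1, 0.4]
width: 23.7
```

Request:
move_arm(
  deltas=[
    [255, -0.006, 0, -0.009, 0],
    [255, -0.015, 0, -0.022, 0],
    [255, -0.025, 0, -0.04, 0],
    [255, -0.03, 0, -0.065, 0],
    [255, -0.03, 0, -0.09, 0],
  ],
)

```text
t: 21.65
ee_pos: [497.8, -143.4, 285.2]
orientation: [-3.13, 0.27, 0.004]
ft_force: [0.1, 0.2, -0.7]
width: 23.9
```

```bash
python3 cmd.py did -0.03 0 -0.09 0 ; python3 -c "
from workcell import *
print(get_obs()['qpos'].round(2))"
```

```text
cmd [499.929, -143.797, 284.5, -0.172] meas [497.8, -143.4, 285.2] -0.1722 zax [-0.0025, 0.0006, -1.0] F [0.1, 0.23, -0.73] M [0.084, 0.022, -0.009] w 23.9 t 21.65
[-0.3   0.18  1.78 -0.    1.18  1.44]
```

```bash
python3 cmd.py set 499 -143.6 284.8 -0.172 plan 367 84.5 260 0.6
```

```text
cmd [499.0, -143.6, 284.8, -0.172] meas [497.8, -143.4, 285.2] -0.1722 zax [-0.0025, 0.0006, -1.0] F [0.1, 0.23, -0.73] M [0.084, 0.022, -0.009] w 23.9 t 21.65
row [-0.1691, -0.2021, 0.0248] -0.772
```

Request:
move_arm(
  deltas=[
    [255, -0.017, -0.018, 0, -0.06],
    [255, -0.034, -0.038, 0, -0.13],
    [255, -0.051, -0.058, 0, -0.2],
    [255, -0.068, -0.078, 0, -0.28],
    [255, -0.085, -0.098, 0, -0.36],
  ],
)

```text
t: 22.07
ee_pos: [431.7, -31.9, 284.9]
orientation: [3.127, 0.3, 0.0]
ft_force: [-0.5, 1.1, -0.7]
width: 23.7
```

```bash
python3 cmd.py did -0.085 -0.098 0 -0.36 plan 367 84.5 260 0.6
```

```text
cmd [432.027, -32.498, 284.8, 0.188] meas [431.7, -31.9, 284.9] 0.1914 zax [0.0002, -0.0001, -1.0] F [-0.46, 1.07, -0.75] M [-0.027, 0.064, -0.016] w 23.7 t 22.07
row [-0.042, -0.1271, 0.0248] -0.412
```

Request:
move_arm(
  deltas=[
    [255, -0.009, -0.026, 0.004, -0.08],
    [255, -0.018, -0.053, 0.01, -0.17],
    [255, -0.027, -0.08, 0.016, -0.26],
    [255, -0.036, -0.107, 0.022, -0.34],
    [255, -0.042, -0.127, 0.025, -0.412],
  ],
)

```text
t: 22.48
ee_pos: [365.9, 85.3, 259.2]
orientation: [-2.999, -0.935, 0.001]
ft_force: [0.4, 0.2, -1.4]
width: 23.6
```

Request:
move_arm(
  deltas=[
    [255, 0, 0, 0, 0],
  ],
)

```text
t: 22.57
ee_pos: [365.3, 86.1, 259.1]
orientation: [-2.998, -0.937, 0.003]
ft_force: [-0.8, -0.2, -1.5]
width: 23.7
```

```bash
python3 cmd.py did -0.042 -0.127 0.025 -0.412 plan 367 84.5 171 0.6
```

```text
cmd [367.032, 84.415, 259.8, 0.6] meas [365.3, 86.1, 259.1] 0.6061 zax [-0.0019, 0.0004, -1.0] F [-0.82, -0.19, -1.53] M [-0.104, 0.028, 0.008] w 23.7 t 22.57
row [0.0, -0.0001, 0.0888] 0.0
```

Request:
move_arm(
  deltas=[
    [255, 0, 0, 0.015, 0],
    [255, 0, 0, 0.037, 0],
    [255, 0, 0, 0.06, 0],
    [255, 0, 0, 0.08, 0],
    [255, 0, 0, 0.089, 0],
  ],
)

```text
t: 22.98
ee_pos: [366.8, 83.5, 168.9]
orientation: [3.002, 0.927, -0.004]
ft_force: [-0.1, -1.0, -1.2]
width: 24.1
```

Request:
move_arm(
  deltas=[
    [255, 0, 0, 0, 0],
  ],
)

```text
t: 23.07
ee_pos: [366.5, 83.5, 169.0]
orientation: [-3.002, -0.927, 0.006]
ft_force: [-1.1, -0.1, -0.9]
width: 24.0
```

```bash
python3 cmd.py did 0 0 0.089 0;python3 - <<'E'
from workcell import *
import cv2
im=get_image("scene");cv2.imwrite("pics/s22.png",im);cv2.imwrite("pics/c22.png",cv2.resize(im[100:270,190:330],None,fx=3.5,fy=3.5,interpolation=cv2.INTER_CUBIC))
E
python3 cmd.py st
```

```text
cmd [367.032, 84.415, 170.8, 0.6] meas [366.5, 83.5, 169.0] 0.599 zax [-0.0037, -0.001, -1.0] F [-1.09, -0.1, -0.86] M [-0.027, 0.088, 0.055] w 24.0 t 23.07
cmd [367.032, 84.415, 170.8, 0.6] meas [367.5, 83.7, 170.2] 0.5991 zax [-0.0019, -0.0006, -1.0] F [0.11, -0.62, -0.86] M [-0.05, -0.009, 0.031] w 23.8 t 23.12
```

View pics/c22.png

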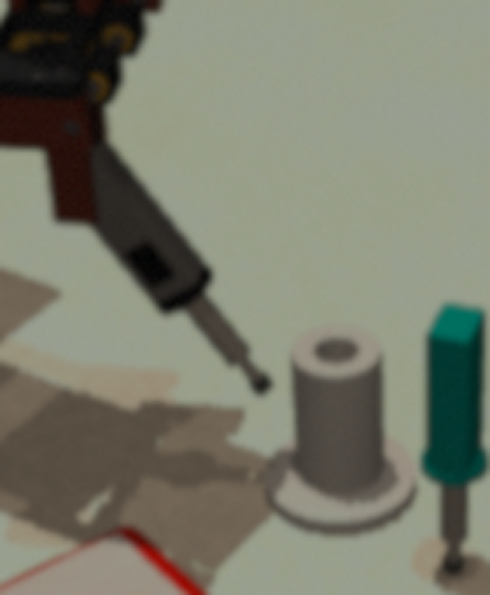

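Request:
move_arm(
  deltas=[
    [255, 0.01, 0, 0, 0],
    [255, 0.02, 0, 0, 0],
    [255, 0.03, 0, 0, 0],
    [255, 0.04, 0, 0, 0],
    [255, 0.05, 0, 0, 0],
  ],
)

```text
t: 23.53
ee_pos: [410.3, 113.1, 170.9]
orientation: [3.001, 0.929, 0.0]
ft_force: [-2.8, -1.4, 1.0]
width: 23.6
```

```bash
python3 cmd.py did 0.05 0 0 0;python3 - <<'E'
from workcell import *
import cv2
im=get_image("scene");cv2.imwrite("pics/s23.png",im);cv2.imwrite("pics/c23.png",cv2.resize(im[100:270,190:330],None,fx=3.5,fy=3.5,interpolation=cv2.INTER_CUBIC))
E
```

```text
cmd [408.298, 112.647, 170.8, 0.6] meas [410.3, 113.1, 170.9] 0.6002 zax [0.0003, -0.0001, -1.0] F [-2.8, -1.41, 1.01] M [-0.523, 0.791, 0.014] w 23.6 t 23.53
```

View pics/c23.png

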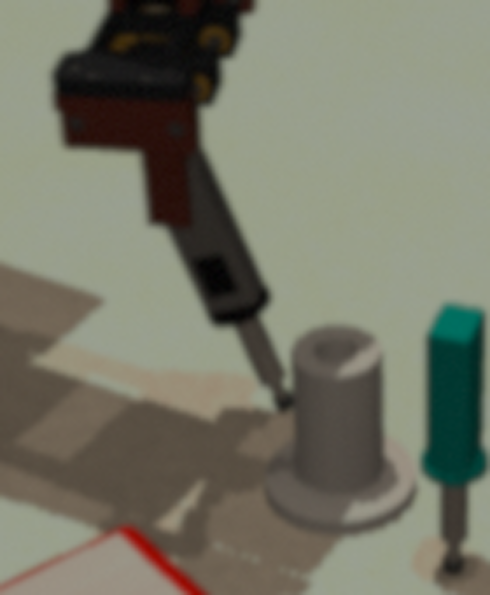

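Request:
move_arm(
  deltas=[
    [255, 0.01, 0, 0, 0],
    [255, 0.02, 0, 0, 0],
    [255, 0.03, 0, 0, 0],
    [255, 0.039, 0, 0, 0],
    [255, 0.047, 0, 0, 0],
  ],
)

```text
t: 24.0
ee_pos: [448.9, 139.7, 170.5]
orientation: [-3.001, -0.928, -0.0]
ft_force: [-1.9, -2.1, 0.8]
width: 24.0
```

```bash
python3 cmd.py did 0.047 0 0 0;python3 - <<'E'
from workcell import *
import cv2
im=get_image("scene");cv2.imwrite("pics/s24.png",im);cv2.imwrite("pics/c24.png",cv2.resize(im[100:270,190:330],None,fx=3.5,fy=3.5,interpolation=cv2.INTER_CUBIC))
E
python3 cmd.py st
```

```text
cmd [447.089, 139.185, 170.8, 0.6] meas [448.9, 139.7, 170.5] 0.6001 zax [0.0, 0.0001, -1.0] F [-1.91, -2.13, 0.75] M [-0.546, 0.804, -0.06] w 24.0 t 24.0
cmd [447.089, 139.185, 170.8, 0.6] meas [450.1, 140.3, 170.6] 0.6 zax [0.0011, 0.0006, -1.0] F [-1.31, -0.85, -0.59] M [-0.289, 0.581, 0.032] w 23.8 t 24.05
```

View pics/c24.png

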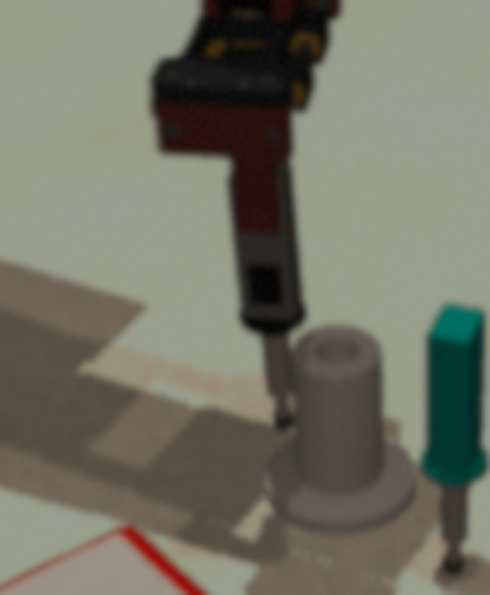

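Request:
move_arm(
  deltas=[
    [255, 0.001, 0, 0, 0],
    [255, 0.002, 0, 0, 0],
    [255, 0.002, 0, 0, 0],
    [255, 0.002, 0, 0, 0],
  ],
)

```text
t: 24.38
ee_pos: [449.8, 140.2, 170.6]
orientation: [-3.001, -0.928, -0.001]
ft_force: [-0.3, -0.6, -1.8]
width: 24.1
```

```bash
python3 cmd.py st;python3 - <<'E'
from workcell import *
import cv2
im=get_image("scene");cv2.imwrite("pics/s25.png",im);cv2.imwrite("pics/c25.png",cv2.resize(im[120:240,230:310],None,fx=5,fy=5,interpolation=cv2.INTER_CUBIC))
E
python3 cmd.py st
```

```text
cmd [447.089, 139.185, 170.8, 0.6] meas [449.8, 140.2, 170.6] 0.5997 zax [0.0007, 0.0004, -1.0] F [-0.3, -0.55, -1.79] M [-0.096, 0.074, -0.073] w 24.1 t 24.38
cmd [447.089, 139.185, 170.8, 0.6] meas [449.8, 140.1, 170.6] 0.5997 zax [0.0007, 0.0004, -1.0] F [-0.05, -0.91, -2.21] M [-0.103, 0.093, -0.004] w 23.7 t 24.43
```

View pics/c25.png

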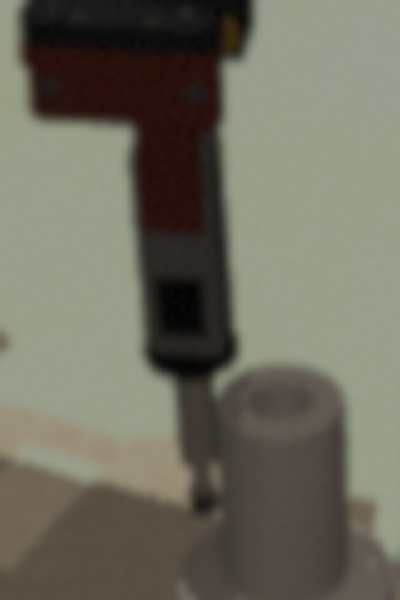

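```bash
python3 - <<'E'
from ov import *
P=[449.8,140.2,170.6]
c=lambda x,y:(230+x/5-.4,120+y/5-.4)
f=inplane('scene',c(204,500),P,.6);s=inplane('scene',c(192,358),P,.6);d=f-s;print(f,s,np.hypot(*d),np.arctan2(d[0],-d[1]))
overlay("pics/s25.png",P,.6,[(5,-126,.04),(10,-126,.08)],(230,130,290,235),"pics/o25.png",5.5)
E
```

```text
[   3.53376999 -124.05740258] [  1.99303215 -54.13581086] 69.93856491153252 0.02203165719535065
```

View pics/o25.png

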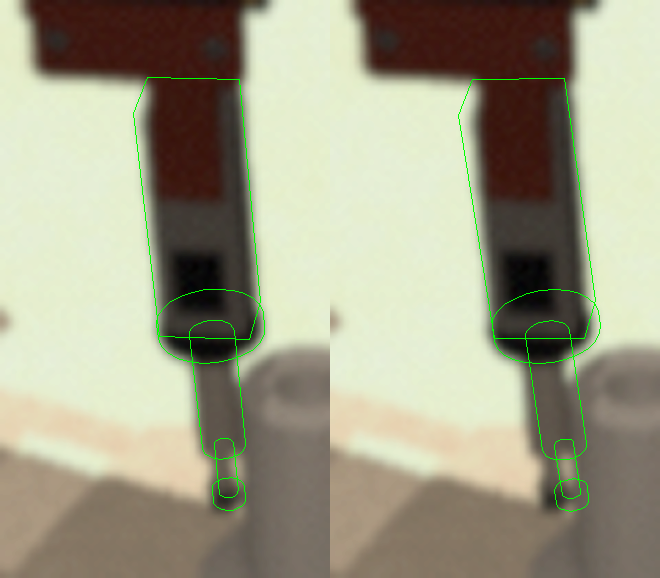

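Request:
move_arm(
  deltas=[
    [255, -0.003, 0, 0, 0],
    [255, -0.003, 0, -0.02, 0],
    [255, -0.003, 0, -0.045, 0],
    [255, -0.003, 0, -0.065, 0],
    [255, 0, 0, -0.073, 0],
  ],
)

```text
t: 24.85
ee_pos: [450.8, 140.4, 246.2]
orientation: [3.001, 0.928, 0.007]
ft_force: [0.4, 0.4, -1.1]
width: 24.0
```

Request:
move_arm(
  deltas=[
    [255, 0.01, 0, 0, 0],
    [255, 0.023, -0.001, 0, 0],
    [255, 0.033, -0.001, 0, 0],
    [255, 0.033, -0.001, 0, 0],
    [255, 0.033, -0.001, 0, 0],
  ],
)

```text
t: 25.27
ee_pos: [476.3, 159.9, 242.0]
orientation: [3.001, 0.929, -0.004]
ft_force: [0.1, -0.3, -1.7]
width: 24.0
```

```bash
python3 cmd.py st;python3 - <<'E'
from workcell import *
import cv2
im=get_image("scene");cv2.imwrite("pics/s26.png",im);cv2.imwrite("pics/c26.png",cv2.resize(im[100:220,245:325],None,fx=5,fy=5,interpolation=cv2.INTER_CUBIC))
im=get_image("top");cv2.imwrite("pics/t26.png",im);
E
python3 cmd.py st
```

```text
cmd [447.089, 139.185, 170.8, 0.6] meas [476.3, 159.9, 242.0] 0.6006 zax [-0.0025, -0.0008, -1.0] F [0.05, -0.3, -1.65] M [0.033, -0.032, 0.017] w 24.0 t 25.27
cmd [447.089, 139.185, 170.8, 0.6] meas [475.7, 159.5, 242.4] 0.6002 zax [-0.0023, -0.0008, -1.0] F [0.14, -1.12, -1.51] M [0.021, -0.008, 0.03] w 23.8 t 25.37
```

View pics/c26.png

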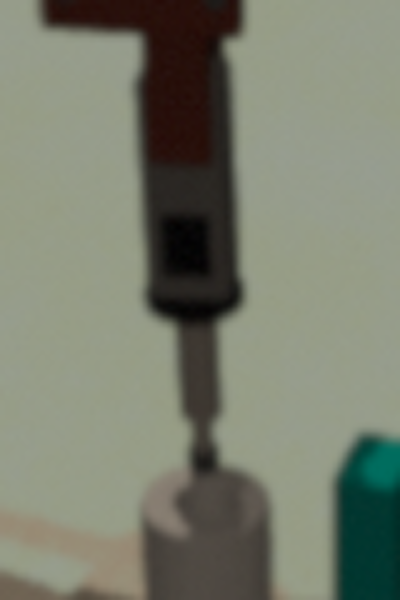

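```bash
python3 - <<'E'
from ov import *
P=[476.,159.7,242.3]
c=lambda x,y:(245+x/5-.4,100+y/5-.4)
f=inplane('scene',c(204,464),P,.6);s=inplane('scene',c(195,305),P,.6);d=f-s;print(f,s,np.hypot(*d),np.arctan2(d[0],-d[1]))
print(proj('scene',[478.5,160.8,100]), c(206,505))
overlay("pics/s26.png",P,.6,[(2.5,-126.5,.025)],(245,110,325,220),"pics/o26.png",5.3)
E
```

```text
[   3.61647553 -126.85363704] [  2.2739071  -54.55534925] 72.3107523668543 0.01856771686431022
[[285.11848857 198.96687342]] (285.8, 200.6)
```

View pics/o26.png

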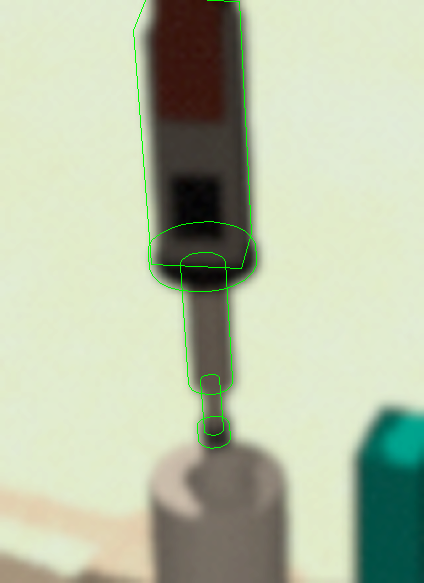

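Request:
move_arm(
  deltas=[
    [255, 0, 0, 0.01, 0],
    [255, 0, 0, 0.022, 0],
    [255, 0, 0, 0.034, 0],
    [255, 0, 0, 0.044, 0],
    [255, 0, 0, 0.052, 0],
  ],
)

```text
t: 25.78
ee_pos: [475.6, 159.3, 190.0]
orientation: [3.001, 0.928, -0.002]
ft_force: [0.0, 0.4, -1.2]
width: 23.7
```

```bash
python3 cmd.py st;python3 - <<'E'
from workcell import *
import cv2
im=get_image("scene");cv2.imwrite("pics/c27.png",cv2.resize(im[120:240,245:325],None,fx=5,fy=5,interpolation=cv2.INTER_CUBIC))
E
python3 cmd.py st
```

```text
cmd [447.089, 139.185, 170.8, 0.6] meas [475.6, 159.3, 190.0] 0.5999 zax [-0.0014, -0.0005, -1.0] F [0.02, 0.42, -1.18] M [-0.006, 0.018, -0.029] w 23.7 t 25.78
cmd [447.089, 139.185, 170.8, 0.6] meas [474.9, 159.0, 188.9] 0.5998 zax [-0.0033, -0.001, -1.0] F [-0.88, -0.72, -2.76] M [-0.029, 0.032, 0.009] w 24.2 t 25.83
```

View pics/c27.png

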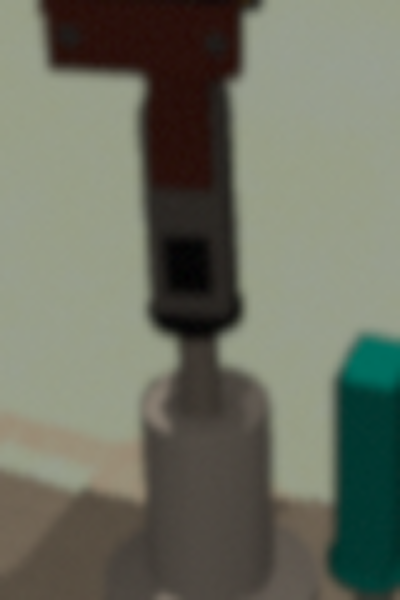

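Request:
move_arm(
  deltas=[
    [255, 0.002, 0, 0.005, 0],
    [255, 0.002, 0, 0.014, 0],
    [255, 0.002, 0, 0.023, 0],
    [255, 0.002, 0, 0.031, 0],
    [255, 0.002, 0, 0.035, 0],
  ],
)

```text
t: 26.25
ee_pos: [477.4, 160.5, 155.2]
orientation: [3.001, 0.928, -0.002]
ft_force: [-0.7, -0.1, -1.3]
width: 23.6
```

Request:
move_arm(
  deltas=[
    [255, 0, 0, 0.001, 0],
    [255, 0, 0, 0.001, 0],
  ],
)

```text
t: 26.42
ee_pos: [477.8, 160.7, 155.1]
orientation: [-3.001, -0.928, 0.001]
ft_force: [-0.0, 1.1, -2.1]
width: 23.7
```

```bash
python3 cmd.py st;python3 - <<'E'
from workcell import *
import cv2
im=get_image("scene");cv2.imwrite("pics/c28.png",cv2.resize(im[140:240,250:330],None,fx=6,fy=6,interpolation=cv2.INTER_CUBIC))
E
python3 cmd.py st
```

```text
cmd [447.089, 139.185, 170.8, 0.6] meas [477.8, 160.7, 155.1] 0.6 zax [-0.0007, -0.0002, -1.0] F [-0.01, 1.08, -2.05] M [-0.005, 0.01, -0.012] w 23.7 t 26.42
cmd [447.089, 139.185, 170.8, 0.6] meas [478.1, 160.8, 155.5] 0.5999 zax [-0.0, -0.0, -1.0] F [-0.17, -0.54, -1.48] M [-0.01, 0.008, 0.024] w 23.9 t 26.47
```

View pics/c28.png

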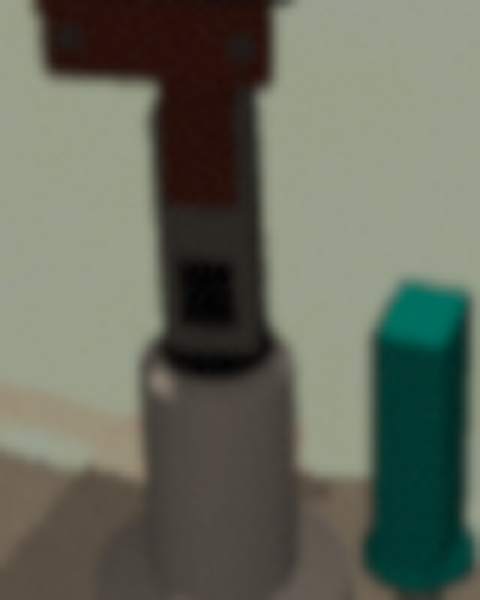

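Still about 4 mm above seat (155.5 vs 151.3), no contact force yet. Go down gently.

Request:
move_arm(
  deltas=[
    [255, 0, 0, 0.001, 0],
    [255, 0, 0, 0.002, 0],
    [255, 0, 0, 0.003, 0],
    [255, 0, 0, 0.0035, 0],
    [255, 0, 0, 0.0035, 0],
  ],
)

```text
t: 26.88
ee_pos: [478.0, 160.7, 152.0]
orientation: [-3.001, -0.928, -0.0]
ft_force: [-0.5, 0.4, -0.9]
width: 24.0
```

Request:
move_arm(
  deltas=[
    [255, 0, 0, 0.0005, 0],
    [255, 0, 0, 0.001, 0],
    [255, 0, 0, 0.001, 0],
  ],
)

```text
t: 27.13
ee_pos: [478.0, 160.7, 150.9]
orientation: [-3.001, -0.928, 0.0]
ft_force: [-0.5, -0.3, -1.4]
width: 24.0
```

```bash
python3 cmd.py st
```

```text
cmd [447.089, 139.185, 170.8, 0.6] meas [478.0, 160.7, 150.9] 0.6 zax [-0.0001, -0.0, -1.0] F [-0.48, -0.35, -1.4] M [0.007, 0.015, -0.015] w 24.0 t 27.13
```

Request:
move_arm(
  deltas=[
    [255, 0, 0, 0.0005, 0],
    [255, 0, 0, 0.001, 0],
    [255, 0, 0, 0.0015, 0],
    [255, 0, 0, 0.0015, 0],
  ],
)

```text
t: 27.47
ee_pos: [478.5, 161.0, 150.7]
orientation: [-3.001, -0.928, -0.002]
ft_force: [-2.6, -0.1, 9.9]
width: 23.5
```

```bash
python3 cmd.py st;python3 - <<'E'
from workcell import *
import cv2
im=get_image("scene");cv2.imwrite("pics/c29.png",cv2.resize(im[140:240,250:330],None,fx=6,fy=6,interpolation=cv2.INTER_CUBIC))
E
python3 cmd.py st
```

```text
cmd [447.089, 139.185, 170.8, 0.6] meas [478.5, 161.0, 150.7] 0.5998 zax [0.001, 0.0005, -1.0] F [-2.57, -0.11, 9.92] M [-0.107, 0.681, 0.011] w 23.5 t 27.47
cmd [447.089, 139.185, 170.8, 0.6] meas [478.5, 161.0, 150.6] 0.5999 zax [0.001, 0.0005, -1.0] F [-2.87, -1.09, 8.93] M [-0.119, 0.727, -0.009] w 23.7 t 27.52
```

View pics/c29.png

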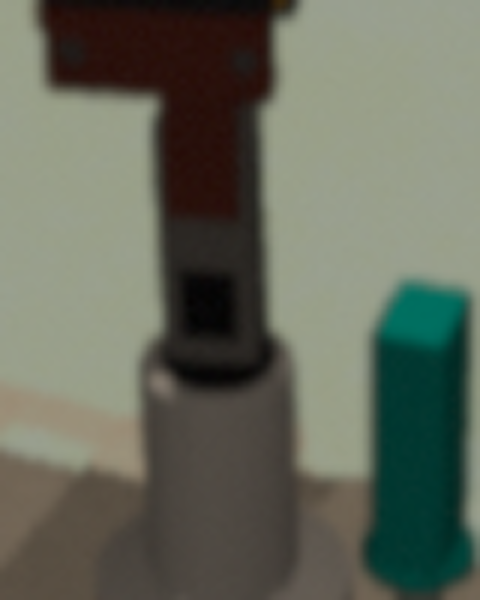

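Request:
move_arm(
  deltas=[
    [0, 0, 0, 0, 0],
    [0, 0, 0, 0, 0],
    [0, 0, 0, 0, 0],
    [0, 0, 0, 0, 0],
    [0, 0, 0, 0, 0],
  ],
)

```text
t: 27.93
ee_pos: [477.9, 160.7, 149.3]
orientation: [3.001, 0.928, -0.0]
ft_force: [-0.1, 0.3, 0.4]
width: 53.8
```

Request:
move_arm(
  deltas=[
    [0, 0, 0, 0, 0],
    [0, 0, 0, 0, 0],
    [0, 0, 0, 0, 0],
  ],
)

```text
t: 28.18
ee_pos: [478.0, 160.7, 149.4]
orientation: [-3.001, -0.928, 0.0]
ft_force: [0.1, -0.6, -0.5]
width: 73.6
```

```bash
python3 cmd.py st;python3 - <<'E'
from workcell import *
import cv2
im=get_image("scene");cv2.imwrite("pics/c30.png",cv2.resize(im[120:240,240:330],None,fx=5,fy=5,interpolation=cv2.INTER_CUBIC))
E
python3 cmd.py st
```

```text
cmd [447.089, 139.185, 170.8, 0.6] meas [478.0, 160.7, 149.4] 0.5999 zax [-0.0002, -0.0, -1.0] F [0.13, -0.59, -0.47] M [-0.027, -0.006, -0.04] w 73.6 t 28.18
cmd [447.089, 139.185, 170.8, 0.6] meas [478.0, 160.7, 149.5] 0.6 zax [-0.0001, -0.0, -1.0] F [0.13, 0.28, -0.21] M [0.043, -0.045, 0.03] w 77.8 t 28.23
```

View pics/c30.png

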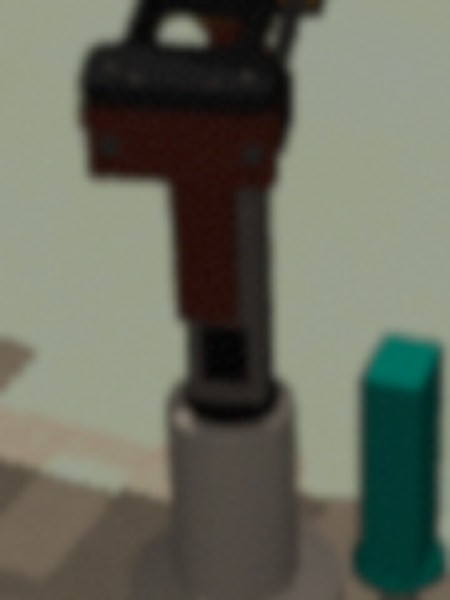

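Request:
move_arm(
  deltas=[
    [0, 0, 0, -0.005, 0],
    [0, 0, 0, -0.025, 0],
    [0, 0, 0, -0.05, 0],
    [0, 0, 0, -0.08, 0],
    [0, 0, 0, -0.11, 0],
  ],
)

```text
t: 28.65
ee_pos: [477.5, 160.6, 260.8]
orientation: [3.001, 0.928, -0.002]
ft_force: [1.3, -0.2, -0.2]
width: 87.6
```

Request:
move_arm(
  deltas=[
    [0, -0.03, 0, -0.02, 0],
    [0, -0.06, 0, -0.03, 0],
    [0, -0.09, 0, -0.03, 0],
    [0, -0.09, 0, -0.03, 0],
  ],
)

```text
t: 28.98
ee_pos: [400.1, 108.1, 290.2]
orientation: [3.001, 0.927, -0.001]
ft_force: [-0.4, -0.5, -0.5]
width: 87.8
```

```bash
python3 - <<'E'
from workcell import *
import cv2,numpy as np
im=get_image("scene");cv2.imwrite("pics/s31.png",im)
t=get_image("top");cv2.imwrite("pics/t31.png",t)
cv2.imwrite("pics/c31.png",np.hstack([cv2.resize(im[140:270,250:340],(400,578),interpolation=cv2.INTER_CUBIC),cv2.resize(t[230:335,235:305],(385,578),interpolation=cv2.INTER_CUBIC)]))
for n in("scene","top"):
    for k in("wand_grip","wand_shoulder","cream_jar","remover","tip_tray","square_window","long_window","lamp"):
        print(n,k,[(round(d['conf'],2),np.round(d['location'],1).tolist()) for d in place_of(n,k)][:2])
E
python3 cmd.py st
```

```text
scene wand_grip [(0.66, [573.4, 147.6, 128.4]), (0.56, [480.3, 163.3, 152.0])]
scene wand_shoulder [(0.7, [575.2, 148.9, 77.8]), (0.62, [477.4, 159.6, 101.9])]
scene cream_jar [(0.68, [499.9, 341.5, 2.4])]
scene remover [(0.8, [782.6, 212.5, 1.2])]
scene tip_tray [(0.6, [684.0, 392.6, -2.8])]
scene square_window [(0.73, [632.2, -62.8, 103.9])]
scene long_window [(0.74, [469.3, -84.4, 42.0]), (0.65, [616.2, -165.8, 97.9])]
scene lamp [(0.9, [520.2, -90.3, -2.5])]
top wand_grip [(0.9, [479.6, 157.0, 160.0]), (0.74, [578.0, 147.5, 130.6])]
top wand_shoulder [(0.85, [478.6, 160.6, 97.9])]
top cream_jar [(0.64, [500.4, 342.5, -2.9])]
top remover [(0.92, [777.7, 213.4, 0.4])]
top tip_tray [(0.62, [691.5, 391.0, 2.8])]
top square_window [(0.63, [635.1, -67.5, 99.2])]
top long_window [(0.75, [621.4, -166.0, 99.3])]
top lamp [(0.92, [520.3, -98.1, -1.8])]
cmd [447.089, 139.185, 170.8, 0.6] meas [403.7, 109.9, 289.5] 0.6 zax [0.0, 0.0, -1.0] F [-0.59, -0.22, 0.68] M [0.034, -0.025, -0.0] w 87.5 t 29.88
```

View pics/c31.png

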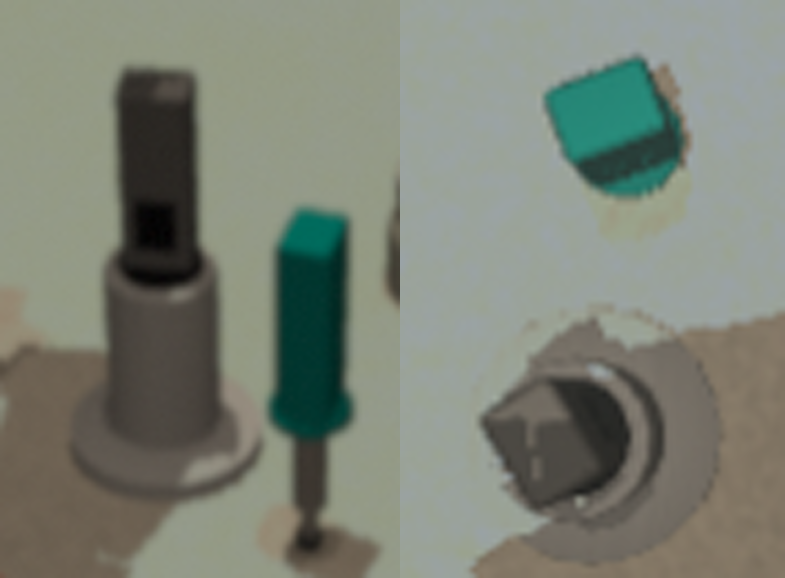

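View pics/s31.png

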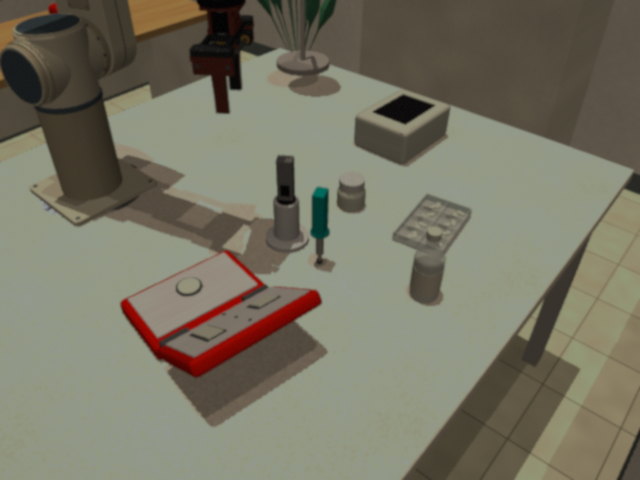

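```bash
python3 - <<'E'
from workcell import *
import cv2,numpy as np
a=cv2.imread("pics/top0.png");b=cv2.imread("pics/top0.png")
a=cv2.cvtColor(cv2.imread("pics/scene0.png"),6)[285:380,160:325].astype(np.float32);b=cv2.cvtColor(cv2.imread("pics/s31.png"),6)[285:380,160:325].astype(np.float32)
print("hood shift px",cv2.phaseCorrelate(a,b))
print(close_job())
E
```

```text
hood shift px ((-0.010333276937501523, -0.025737465201721932), 1.0092580581152881)
the job is handed in; nothing more can be done
None
```

The job is handed in at about 30 s of the 61 s allowed. All three windows were pressed in the order asked, and the wand is back upright in its stand, seated and released.

**How it went**
- I took the grey wand from its stand and left the turquoise look-alike alone.
- The round window was pressed for about 1.2 s with the wand upright.
- The tool cannot tilt, so I pivoted the wand in the jaws by pushing its barrel against the fixed stand. That set it to about 0.59 rad; I measured the hood at about 0.60 rad.
- I then pressed the square window and the long window for about a second each. Each press was roughly 2.5 to 3.2 N.
- I straightened the wand against the stand to about 0.02 rad, lowered it until the shoulder met the rim at about 10 N, and let go.

**Last checks**
- The networks put the wand's shoulder at about (478, 160, 100), which matches the rim.
- The hood shows no shift between the first and last scene pictures (under 0.03 px).
- The jar, bottle and tray are where they started, within network noise.

**What disagreed**
- The first touch on the square window (about 0.5 s) looked 2 to 5 mm below the middle. I lifted off, shifted 3 mm up the slope and pressed it again for the full second.
- After that shift the overhead view showed the foot within about 1 mm of the middle, while the slanting scene view still made it look a little low.
- The fingers held the handle roughly 25 mm higher than the tool data implied, so I worked from what I measured instead.

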